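# Load, close and lock the tube-squaring jig

## Robot

A 7-joint arm with a two-finger parallel gripper is mounted at the origin on the work surface. World frame = base frame: x ahead of the robot, y to its left, z up, the work surface at z = 0. Lengths are in m, angles in rad, forces in N, time in s.
With the tool pointing down it reaches from about 0.4 to 0.85 m from the base axis. Payload 10.4 kg.
Tool frame: the origin (TCP) lies midway between the tips of the shut fingers; the grasp point (between the pads) lies 19 mm behind it; z points along the fingers, x is the direction in which the jaws open and shut, and the axes are right-handed (so a half turn about z gives the same grasp; the last joint's range is limited). The gripper opens to 85 mm and grips with 20 to 120 N. Pads are 22 mm wide; open, the fingers measure 114 mm over their backs; the gripper's body (76 mm by 85 mm) begins 54 mm behind the grasp point. The pads swing forward as they close: fully open they stand 13 mm farther back than shut.
Start: joints at [1.146, 0.332, -0.065, 1.46, 0.022, 1.35, -0.088], TCP at [0.244, -0.575, 0.231] pointing down, gripper open.
Joint ranges: [-2.6, 2.6], [-0.5, 2.12], [-1.47, 1.34], [0.16, 2.42], [-1.27, 4.41], [0.06, 2.06], [-2.6, 2.6]. Speed limits (rad/s): [2.22, 2.22, 2.79, 2.79, 3.14, 3.14, 3.14].

## Interface

Orientations are given as a unit quaternion [x, y, z, w].
In Python, from workcell import monitor, eyes, ticket, models gives the robot as it stands.
- The arm moves only by the tool servo_tool, never from a script. Its argument "motion" is a list of rows, each a list of 7 numbers: the opening, from 0 (shut) to 1 (fully open), then the shift along the tool's x, y, z in m, then the turn, a rotation vector about the tool's x, y, z in degrees. In form: [[fingers, tx, ty, tz, rx, ry, rz], ...]. A call has 1 to 20 rows; each row is the pose to reach, as a shift and turn from the pose commanded when the call began, along the tool's axes at that moment; what a row does not reach only later rows make up. A row lasts 1/8 s, in which the tool goes at most 62.5 mm and 10.7 degrees, less where a joint would pass 70% of its speed; a pose out of reach is approached as far as the arm can. A call with a gripper value outside its range is refused whole. The fingers move at their own pace and stop on an object; "grip_force" is the grip in N (left out, the last holds). Time passes only in rows, so rows that repeat a pose let the fingers close. It gives the time, the measured TCP pose, the force and the opening at its end, in the units of the state.
- monitor.get_obs(): the state, without advancing time (a new reading comes with each control period).
- eyes.camera(name): name is "scene" or "top"; returns (picture, depth): 400x640x3 uint8, blue, green, red; 400x640 float32, m along the optical axis (not along the pixel's ray), 0 where there is no reading.
- eyes.camera_info(name): a dict with "intrinsics" (3x3 intrinsics, pixels), "extrinsics" (4x4, takes a point from world to camera coordinates). Camera axes: x right, y down, z forward; pixel columns grow to the right and rows downward; lengths in m; the calibration is good to about 2 mm. A picture is of the moment at which its call begins. camera_info takes no time and is no camera call.
- ticket.hand_in(): hands the job in, once; it reports no verdict.
Trained networks look in the newest picture that a camera, given by its name, has taken for a name from the list of things; names that differ only in an ending like _2 or _b are one class to them, and where a whole thing is asked for, a point or a joint stands for the part that bears it (a point fixed in the world has none). Each returns a list of dicts, best first, with "confidence" (0 to 1); they miss things now and then, are a little off and sometimes report something else, mostly with a low value. They report only what shows in the picture. A call takes as long as a camera call. They do not tell look-alikes from the thing itself.
- models.boxes_of(camera, thing): "point" ([x, y, z] in m, in the coordinates of the camera as it stood for that picture, good to about 4 mm: the middle of the surface that is visible of it).
The state is a dict: "clock": time; "joint_pos": joint angles; "joint_velocities": joint speeds; "tau": joint torques, N m; "position": TCP position; "ee_rot": TCP orientation; "ft_force": force on the tool from outside, world axes, zero at the start; "torque": the same for the moment, N m; "grip_width": opening from 0.0 (shut) to 1.0 (fully open).
Only numpy, scipy, OpenCV 4.12 (cv2) and the standard library are available. Lean on these libraries where they do the work, as an engineer would, in place of code of your own. Each camera call takes 0.05 s, during which the arm holds its last target. There are 200 camera calls.

## Task

Load every square tube on the table into the jig, one to a lane, lying flat. Swing the folding crank handle up until it latches upright, turn the wheel clockwise one full turn to its stop so that the jaw closes behind the tubes, then fold the crank back down into its fork. Once the jaw is closed, push the locking bar through all three eye plates so that it stands out on both sides; leave the phone, the tin and the clamp where they are.

Things in the scene. Friction and masses are not known exactly. Their poses are not given: they have to be found in the camera images.
- jig: Fixed grey squaring jig, yaw within 0.15 rad of the world's. Origin on the table under the bed's middle; x: the way tubes lie and the jaw closes, +y: towards the eye plates, -y: the wheel. Bed 10 mm above the table. Dark end stop: inner face at jig x +75 mm, top 55 mm high. Three lanes along x, 66 mm apart, parted by ribs 8 mm high, 6 mm thick (60 mm clear)
- lane1 (a point): Middle of the +y lane on the bed surface, at jig (0, +66, 10) mm. Axes as the jig's
- lane2 (a point): Middle of the middle lane on the bed surface, at jig (0, 0, 10) mm
- lane3 (a point): Middle of the -y lane (next to the wheel) on the bed surface, at jig (0, -66, 10) mm
- jaw (a joint): Slide of the aluminium jaw bar across the three lanes, m, geared to the wheel: 0 open, 0.045 closed (along jig +x). Its pushing face is at jig x -85 mm when open (160 mm clear in front of the end stop) and -40 mm when closed (115 mm clear); top of the bar 40 mm above the table
- eye (a point): Centre of the 22 x 22 mm window in the jaw's eye plate (10 mm thick), 55 mm above the table; axes as the jig's; the bar goes through along jig y. Moves with the jaw. Closed, it is at jig (-55, 130, 55) mm, between two fixed eye plates with equal windows (8 mm thick, centred 18 mm either side in y: 44 mm over all; each 44 mm wide, 77 mm high)
- wheel (a joint): Angle of the dark handwheel, rad: 0 as parked, grows clockwise from above to its stop at 6.283 (a full turn). Vertical axis through hub; 190 mm across, top face 70 mm above the table. Takes 2 to 5 N at the handle and stays where left. Locked while the crank is folded, its end then lying in the fork at the hub
- hub (a point): Point on the wheel's vertical axis, 98 mm above the table (height of the crank's hinge). The fixed fork stands here: two steel cheeks, 16 mm clear between them, 30 mm long along jig y, up to 103 mm above the table. Axes as the jig's
- crank (a joint): Angle of the folding crank, rad: 0 folded flat over the wheel (end in the fork), 1.571 upright, at its stop. It swings with 1 to 2 N at the grip point and, left part-way, mostly falls back; a spring catch resists with about 4 N near 1.1 rad, then snaps it upright and holds it. Folding takes the same force back over the catch
- crank_hinge (a point): The crank's hinge, on the wheel's rim 85 mm from the axis and 98 mm above the table; the hinge line is tangent to the rim. At wheel angle 0 and 6.283 it lies on the -y side (jig) of the hub, and the folded crank points from it to the hub
- crank_grip (a point): Point to grip on the crank: on its centre line, 54 mm from the hinge, on the freely turning black sleeve (22 mm diameter, from 13 to 67 mm from the hinge). Folded, it is 31 mm from the wheel's axis and 28 mm above the wheel's face; upright, it is 152 mm above the table
- crank_end (a point): Free end of the crank (10 mm steel pin end, 99 mm from the hinge); 197 mm above the table when upright
- tube1_mid (a point): Centre of an aluminium square tube, 110 x 38 x 38 mm, with black end caps; x along the tube. Any of its four long sides may be down. Two or three tubes are present, lying on the table at the start. A tube that is home lies flat in a lane, along it, between jaw and end stop, its centre 29 mm above the table
- tube2_mid (a point): Centre of a second such tube (one of the three may be absent)
- tube3_mid (a point): Centre of a third such tube (one of the three may be absent)
- bar_mid (a point): Centre of the steel locking bar, square 14 x 14 mm, 160 mm long, both ends alike (the last 7 mm stepped down to 8 x 8 mm); x along the bar. Lies on the table at the start. 0.1 kg
- phone: Bystander: black phone 150 x 74 x 9 mm, origin under its middle. Leave alone
- tin: Bystander: round tin 84 mm across, 50 mm high, origin under its middle. Leave alone
- gclamp: Bystander: steel G-clamp lying flat, about 130 x 95 x 16 mm. Leave alone
Things that resemble listed ones, but are neither listed nor needed, are in the scene too. What is shaped like the part that bears tube3_mid but purple or turquoise is not meant.

How it is judged:
On the way, in this order (a step that is already met when the one before it is completed fails the run):
1. the crank is swung up and latched upright (value of joint crank above 1.5 rad), for 0.2 s.
2. the wheel is at its stop, the jaw closed (value of joint wheel above 6.13 rad), for 0.2 s.
At the end, for the whole second after the job is handed in: Wheel within 0.23 rad of its stop, crank folded (within 0.08 rad), every present tube flat in a lane between jaw and end stop (height within 4 mm, along the lane within 0.15 rad), bar through all three eye plates, its middle within 55 mm of the jaw's plate; all at rest (value of joint wheel above 6.05 rad and value of joint crank below 0.08 rad and y of bar_mid in the frame of eye between -0.055 and 0.055 m and x of bar_mid in the frame of eye between -0.009 and 0.009 m and z of bar_mid in the frame of eye between -0.015 and 0.01 m and angle between the x axis of bar_mid and the y axis of eye, either way round below 0.25 rad and linear speed of each of bar, tube1, tube2, tube3 below 0.02 m/s and x of tube1_mid in the frame of jig between 0.008 and 0.027 m and y of tube1_mid in the frame of jig between -0.09 and 0.09 m and z of tube1_mid in the frame of jig between 0.025 and 0.033 m and angle between the x axis of each of tube1_mid, tube2_mid, tube3_mid and the x axis of jig, either way round below 0.15 rad and x of tube2_mid in the frame of jig between 0.008 and 0.027 m and y of tube2_mid in the frame of jig between -0.09 and 0.09 m and z of tube2_mid in the frame of jig between 0.025 and 0.033 m and x of tube3_mid in the frame of jig between 0.008 and 0.027 m and y of tube3_mid in the frame of jig between -0.09 and 0.09 m and z of tube3_mid in the frame of jig between 0.025 and 0.033 m); the robot touches nothing.
It fails at once if the phone is moved by more than 30 mm (distance of phone from where it was at the start of the episode above 0.03 m).
It fails at once if the tin is moved by more than 30 mm (distance of tin from where it was at the start of the episode above 0.03 m).
It fails at once if the clamp is moved by more than 30 mm (distance of gclamp from where it was at the start of the episode above 0.03 m).
Of tube1, tube2, tube3 only 2 to 3 are there at a start; the rules pass over those that are not, and their reading is None.
At some moment in a run one of tube1, tube2, tube3, bar may be knocked a few centimetres aside while the robot is not near it.
Once in a run the grip may slacken for a moment while it holds something.
It also fails if it takes over 208 s, if anything falls off the work surface, if the arm or the gripper's body presses on something with over 40 N, if the wrist force passes 120 N, or if a joint passes its speed limit or range.

## Working session

There is one attempt and no reset: what is moved stays moved. The work goes in short steps, Python scripts to look and compute and a tool call to move; the robot and the scene stay as the last step left them, time stands still between calls to the robot, and variables do not carry over. Pictures are saved under pics/ and viewed, about 12 in all and at most 16, crops included, and the job is handed in when it is done.

Besides the shell and the picture viewer there is one more tool, called in YAML: its name, and indented under it one key for each argument. servo_tool: Moves the arm, as the interface text tells. Its arguments: {"type":"object","properties":{"motion":{"type":"array"},"grip_force":{"type":"number"}},"required":["motion"]}

```bash
mkdir -p pics; ls; cat > h.py <<'E'
import numpy as np, cv2
from scipy.spatial.transform import Rotation as R
from workcell import monitor, eyes, ticket, models
def cam(n):
    im,d=eyes.camera(n); i=eyes.camera_info(n); return im,d,np.array(i["intrinsics"]),np.array(i["extrinsics"])
def cloud(d,K,E):
    v,u=np.mgrid[:d.shape[0],:d.shape[1]]
    P=np.stack([(u-K[0,2])/K[0,0]*d,(v-K[1,2])/K[1,1]*d,d],-1)
    return (P-E[:3,3])@E[:3,:3]
def c2w(p,E): return (np.array(p)-E[:3,3])@E[:3,:3]
def w2p(p,K,E):
    c=E[:3,:3]@np.array(p)+E[:3,3]; q=K@c; return q[:2]/q[2]
E
python3 - <<'E'
from h import *
np.set_printoptions(precision=3,suppress=True)
for n in ["scene","top"]:
    im,d,K,Ex=cam(n); cv2.imwrite(f"pics/{n}0.png",im); np.savez(f"{n}0.npz",im=im,d=d,K=K,E=Ex)
    print(n,K[0],K[1],"campos",-Ex[:3,:3].T@Ex[:3,3],Ex[2,:3])
    for t in ["tube1_mid","bar_mid","jig","jaw","wheel","crank","phone","tin","gclamp","eye","hub","crank_grip","crank_hinge"]:
        for b in models.boxes_of(n,t): print(t,round(b["confidence"],2),c2w(b["point"],Ex))
o=monitor.get_obs(); print({k:np.array(v) for k,v in o.items()})
E
```

```text
pics
scene [463.212   0.    317.815] [  0.    463.212 196.973] campos [1.663 0.852 0.958] [-0.675 -0.52  -0.524]
tube1_mid 0.59 [0.633 0.265 0.034]
bar_mid 0.55 [0.456 0.23  0.015]
jig 0.56 [ 0.54  -0.066  0.02 ]
jaw 0.84 [ 0.472 -0.029  0.039]
wheel 0.79 [ 0.522 -0.228  0.075]
crank 0.54 [ 0.513 -0.286  0.1  ]
phone 0.65 [ 0.37  -0.487  0.013]
tin 0.94 [0.779 0.182 0.048]
tin 0.24 [0.457 0.232 0.01 ]
gclamp 0.62 [ 0.748 -0.218  0.018]
eye 0.94 [ 0.469 -0.028  0.036]
eye 0.64 [0.453 0.231 0.013]
eye 0.29 [ 0.541 -0.07   0.018]
hub 0.77 [ 0.538 -0.068  0.019]
hub 0.4 [ 0.473 -0.03   0.039]
crank_grip 0.64 [0.777 0.181 0.05 ]
crank_grip 0.53 [ 0.512 -0.281  0.098]
crank_hinge 0.85 [ 0.521 -0.229  0.068]
top [452.134   0.    323.516] [  0.    452.134 200.393] campos [0.377 0.001 1.414] [ 0.127  0.015 -0.992]
tube1_mid 0.6 [0.612 0.256 0.036]
bar_mid 0.57 [0.447 0.23  0.015]
jig 0.66 [ 0.52  -0.093  0.011]
jig 0.28 [ 0.506 -0.283  0.105]
jaw 0.93 [ 0.453 -0.016  0.044]
wheel 0.94 [ 0.498 -0.234  0.071]
crank 0.69 [ 0.504 -0.238  0.07 ]
crank 0.68 [ 0.5   -0.292  0.105]
phone 0.82 [ 0.375 -0.462  0.008]
tin 0.93 [0.747 0.158 0.049]
tin 0.73 [ 0.503 -0.234  0.069]
gclamp 0.66 [ 0.729 -0.222  0.015]
eye 0.65 [ 0.451 -0.018  0.042]
hub 0.72 [ 0.518 -0.096  0.009]
crank_grip 0.59 [ 0.503 -0.287  0.102]
crank_hinge 0.8 [ 0.502 -0.235  0.068]
crank_hinge 0.53 [0.752 0.162 0.051]
{'clock': array(1.4), 'joint_pos': array([ 1.146,  0.332, -0.065,  1.46 ,  0.022,  1.35 , -0.089]), 'joint_velocities': array([-0.001, -0.001,  0.002, -0.001, -0.001, -0.001, -0.   ]), 'tau': array([ -0.   , -62.522,   0.049, -39.182,   0.016,   0.002,   0.   ]), 'position': array([ 0.244, -0.575,  0.231]), 'ee_rot': array([ 0.834, -0.552,  0.   ,  0.   ]), 'ft_force': array([-0.22 ,  0.155, -0.28 ]), 'torque': array([-0.052, -0.034,  0.016]), 'grip_width': array(0.996)}
```

View pics/top0.png

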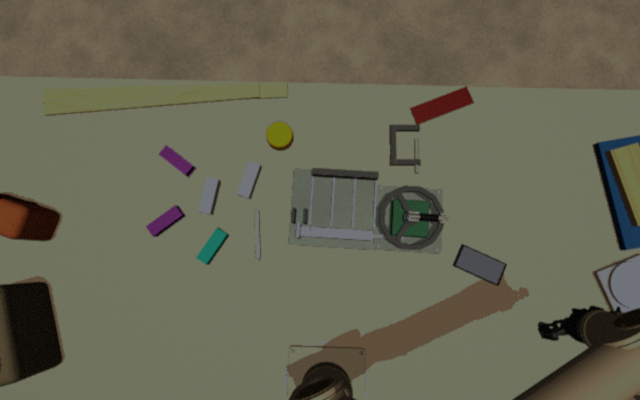

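View pics/scene0.png

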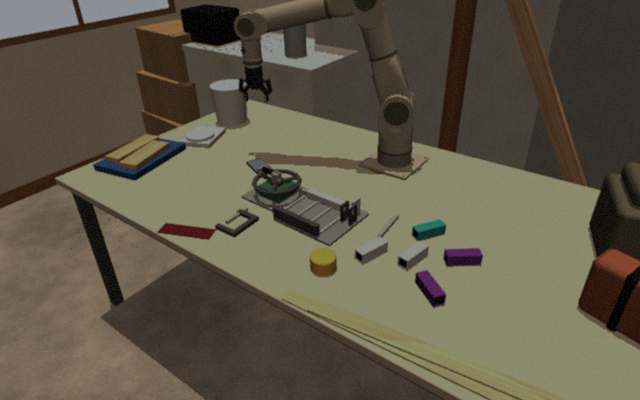

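```bash
cat >> h.py <<'E'
def load(n): 
    f=np.load(n); return f["im"],f["d"],f["K"],f["E"]
def seg(P,im,c,r,zlo,zhi):
    m=(np.hypot(P[...,0]-c[0],P[...,1]-c[1])<r)&(P[...,2]>zlo)&(P[...,2]<zhi); return m
E
python3 - <<'E'
from h import *
np.set_printoptions(precision=4,suppress=True)
for n in ["top","scene"]:
    im,d,K,E=load(n+"0.npz"); P=cloud(d,K,E); 
    m=(abs(P[...,0]-.55)<.2)&(abs(P[...,1])<.5)&(abs(P[...,2])<.02); Q=P[m]; print(n,"table",np.median(Q[:,2]),Q[:,2].std(), (d==0).mean())
    # table plane residual by regression
    A=np.c_[Q[:,:2],np.ones(len(Q))]; 
    good=abs(Q[:,2]-np.median(Q[:,2]))<.006; print(" plane",np.linalg.lstsq(A[good],Q[good,2],rcond=None)[0])
    for nm,c,r,lo,hi in [("tubeA",(.612,.256),.075,.03,.06),("tubeB",(.57,.36),.075,.03,.06),("tin",(.755,.165),.06,.043,.065),("bar",(.45,.23),.1,.009,.03),("wheelrim",(.5,-.234),.11,.062,.078),("jawtop",(.455,-.03),.14,.034,.047),("stop",(.6,-.06),.14,.05,.065)]:
        m=seg(P,im,c,r,lo,hi); Q=P[m]
        if len(Q)<5: print(nm,len(Q)); continue
        (x,y),(w,h),a=cv2.minAreaRect((Q[:,:2]*1000).astype(np.float32))
        print(nm,len(Q),"med",np.median(Q,0),"mean",Q.mean(0),"rect",np.round([x,y,w,h,a],1), "bgr",np.median(im[m],0))
im,d,K,E=load("top0.npz"); cv2.imwrite("pics/crop_top.png",cv2.resize(im[90:270,190:460],None,fx=2.9,fy=2.9,interpolation=cv2.INTER_CUBIC))
im,d,K,E=load("scene0.npz"); cv2.imwrite("pics/crop_scene.png",cv2.resize(im[140:300,220:500],None,fx=2.8,fy=2.8,interpolation=cv2.INTER_CUBIC))
E
```

```text
top table 0.0005345900142723888 0.005547772775951757 0.00388671875
 plane [-0.0015  0.0001  0.0007]
tubeA 440 med [0.6145 0.2562 0.0375] mean [0.6149 0.2562 0.0373] rect [615.5 256.2  39.3 110.2  73.2] bgr [122. 116. 113.]
tubeB 461 med [0.5619 0.3781 0.0375] mean [0.5616 0.3774 0.0374] rect [555.5 344.4 111.  110.2  79.6] bgr [122. 116. 113.]
tin 525 med [0.7568 0.1664 0.0489] mean [0.7563 0.1664 0.0489] rect [756.2 166.2  80.6  81.6   2.8] bgr [ 17. 116. 113.]
bar 225 med [0.4436 0.2263 0.0138] mean [0.4462 0.2307 0.0138] rect [449.4 231.4 142.6 131.7  59.3] bgr [106. 113. 111.]
wheelrim 1282 med [ 0.5025 -0.225   0.0685] mean [ 0.5056 -0.2325  0.0687] rect [ 506.5 -240.7  188.2  190.1   28.2] bgr [50. 55. 56.]
jawtop 630 med [ 0.4545 -0.0308  0.0392] mean [ 0.4549 -0.0296  0.0392] rect [452.3 -32.3 246.3  78.7  72.8] bgr [122. 116. 112.]
stop 433 med [ 0.6378 -0.0503  0.0547] mean [ 0.6318 -0.0513  0.055 ] rect [616.  -76.3 264.2 117.5  57.5] bgr [51. 56. 57.]
scene table 0.0015840974701363114 0.0053849064323956 0.00659375
 plane [-0.0005 -0.0002  0.0013]
tubeA 307 med [0.6212 0.2
[... 151 characters left out ...]
785 0.0378] rect [557.3 346.3 111.6 113.5  77.2] bgr [134. 142. 139.]
tin 376 med [0.7657 0.1714 0.0498] mean [0.7651 0.1709 0.0497] rect [762.1 168.4  82.2  82.4  87. ] bgr [ 52. 130. 138.]
bar 132 med [0.4475 0.2294 0.0145] mean [0.4524 0.2403 0.0151] rect [441.8 238.5 131.3 129.6  41.3] bgr [106. 121. 129.]
wheelrim 562 med [ 0.5205 -0.224   0.0691] mean [ 0.518  -0.2302  0.069 ] rect [ 513.2 -236.7  190.4  190.2   58.7] bgr [42. 48. 51.]
jawtop 269 med [ 0.463  -0.0249  0.0399] mean [ 0.4654 -0.0231  0.0398] rect [454.2 -26.3 252.9  91.1  73.4] bgr [128. 140. 137.]
stop 262 med [ 0.6437 -0.0461  0.0558] mean [ 0.6348 -0.0494  0.0559] rect [617.1 -75.4 263.3 124.   54.5] bgr [47. 52. 57.]
```

View pics/crop_top.png

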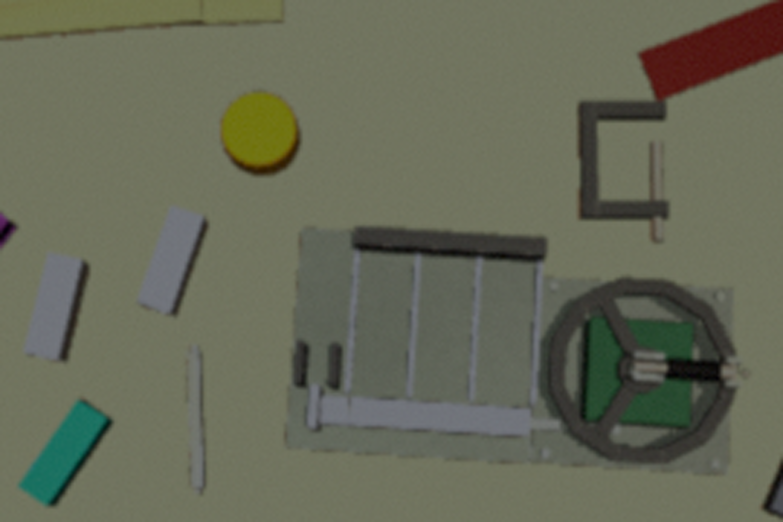

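View pics/crop_scene.png

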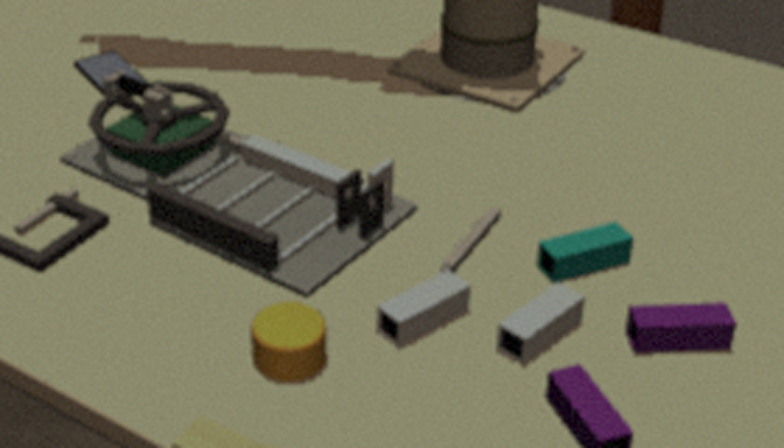

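```bash
cat > jigfit.py <<'E'
from h import *
from scipy.optimize import least_squares
def rect(Q):
    (x,y),(w,h),a=cv2.minAreaRect((Q[:,:2]*1000).astype(np.float32))
    if w<h: w,h,a=h,w,a+90
    return np.round([x,y,w,h,(a+90)%180-90],1)
def near(P,m,c,r): return m&(np.hypot(P[...,0]-c[0],P[...,1]-c[1])<r)
def big(m):
    n,l,s,_=cv2.connectedComponentsWithStats(m.astype(np.uint8)); 
    return l==1+np.argmax(s[1:,4]) if n>1 else m
E
python3 - <<'E'
from jigfit import *
np.set_printoptions(precision=4,suppress=True)
for n in ["top","scene"]:
    im,d,K,E=load(n+"0.npz"); P=cloud(d,K,E); X,Y,Z=P[...,0],P[...,1],P[...,2]
    print(n)
    for nm,m in [("stop",(Z>.047)&(Z<.062)&(X>.57)&(X<.7)&(Y>-.18)&(Y<.06)),("jaw",(Z>.033)&(Z<.045)&(X>.41)&(X<.5)&(Y>-.15)&(Y<.055)),
       ("plates",(Z>.065)&(Z<.09)&(X>.4)&(X<.56)&(Y>.0)&(Y<.12)),("bar",(Z>.007)&(Z<.03)&(X>.34)&(X<.55)&(Y>.19)&(Y<.27)),
       ("tubeA",(Z>.03)&(Z<.045)&near(P,Z>0,(.615,.256),.085)),("tubeB",(Z>.03)&(Z<.045)&near(P,Z>0,(.562,.378),.07)),
       ("crank",(Z>.085)&(Z<.125)&near(P,Z>0,(.5,-.26),.1))]:
        m=big(m); Q=P[m]; A=Q[:,:2]-Q[:,:2].mean(0); u=np.linalg.svd(A,full_matrices=False)[2][0]
        print(nm,len(Q),"med",np.median(Q,0),"mean",Q.mean(0),"rect",rect(Q),"pca",np.degrees(np.arctan(u[1]/u[0])))
    m=(Z>.06)&(Z<.08)&near(P,Z>0,(.507,-.238),.11)&~near(P,Z>0,(.507,-.238),.07); Q=P[m]
    f=lambda p:np.hypot(Q[:,0]-p[0],Q[:,1]-p[1])-p[2]
    r=least_squares(f,[.507,-.238,.085],loss="soft_l1",f_scale=.005); print("wheel",r.x)
    # plate detail
    m=(Z>.04)&(Z<.09)&(X>.4)&(X<.56)&(Y>.03)&(Y<.12); Q=P[m]
    if n=="top":
        ii=np.argwhere(m); print(np.c_[ii,np.round(Q*1000)].astype(int)[::3].tolist())
E
```

```text
top
stop 455 med [ 0.6387 -0.0418  0.0538] mean [ 0.6386 -0.0414  0.0539] rect [639.  -41.2 203.2  21.7  87.9] pca 87.78407262256206
jaw 587 med [ 0.454  -0.037   0.0392] mean [ 0.4541 -0.0373  0.0391] rect [454.3 -36.7 184.2  30.1  87.7] pca 87.5866168609312
plates 55 med [0.4585 0.0949 0.0761] mean [0.4582 0.0956 0.0759] rect [458.9  95.7  42.2  10.   -2.6] pca -2.266860377481326
bar 230 med [0.4454 0.2259 0.0134] mean [0.4462 0.2259 0.0131] rect [445.9 226.  158.1  16.2   5.2] pca 4.645134051210071
tubeA 439 med [0.6145 0.2562 0.0374] mean [0.6149 0.2562 0.0373] rect [615.5 256.2 110.2  39.3 -16.8] pca -16.612890195293776
tubeB 453 med [0.5618 0.3784 0.0374] mean [0.5615 0.3787 0.0373] rect [562.  379.2 110.3  40.7  -9.8] pca -10.142831668176793
crank 299 med [ 0.5044 -0.2784  0.1034] mean [ 0.5044 -0.2787  0.1031] rect [ 504.6 -279.6  107.8   29.4   88. ] pca 88.0782409959695
wheel [ 0.5062 -0.2404  0.0878]
[[207, 292, 526, 115, 79], [208, 292, 524, 115, 77], [208, 295, 527, 108, 53], [208, 306, 525, 73, 76], [209, 294, 521, 108, 80], [209, 305, 521, 76, 81], [210, 292, 518, 114,
[... 1856 characters left out ...]
43.6  90. ] pca 87.73721329643942
plates 85 med [0.4875 0.1069 0.0752] mean [0.489  0.1061 0.0743] rect [486.4 104.2  99.4  24.   19.6] pca 14.720847960645278
bar 127 med [0.4561 0.2288 0.0143] mean [0.4558 0.2286 0.0139] rect [454.  224.7 157.2  24.5   1.8] pca 4.3297137935195344
tubeA 307 med [0.6212 0.2595 0.0382] mean [0.6212 0.2591 0.0378] rect [618.1 258.1 113.9  43.9 -16.7] pca -17.100161734453117
tubeB 314 med [0.5681 0.3811 0.0383] mean [0.5676 0.3813 0.0379] rect [564.9 379.9 113.7  42.1 -12.5] pca -10.741170377077859
crank 156 med [ 0.5156 -0.2676  0.1015] mean [ 0.5135 -0.2727  0.1003] rect [ 511.1 -278.5  112.8   37.1   87.2] pca 89.87724568061654
wheel [ 0.5131 -0.2365  0.0875]
```

```bash
cat >> h.py <<'E'
YAW=np.radians(-2.3); O=np.array([.5539,-.0379,0])+np.array([.001,.001,0])
RJ=R.from_euler("z",YAW).as_matrix()
def J(x,y,z): return O+RJ@np.array([x,y,z])/1000.
def plan(wps,obs=None):
    """wps: (world pos, tool-x azimuth deg) -> tool-frame shift in m, rot vec deg, tool pointing down"""
    o=obs or monitor.get_obs(); p=np.array(o["position"]); r=R.from_quat(o["ee_rot"])
    print("now",np.round(p,4),"yaw",round(float(np.degrees(np.arctan2(*r.as_matrix()[[1,0],0]))),1),"t",o["clock"],"F",np.round(o["ft_force"],1),"grip",np.round(o["grip_width"],3),"q",np.round(o["joint_pos"],2))
    for pos,a in wps:
        a=np.radians(a); t=R.from_matrix(np.c_[[np.cos(a),np.sin(a),0],[np.sin(a),-np.cos(a),0],[0,0,-1]])
        print(np.round(pos,4),"->",np.round(r.inv().apply(np.array(pos)-p),4),np.round((r.inv()*t).as_rotvec(degrees=True),1))
E
python3 - <<'E'
from h import *
A=(.616,.257); plan([((.5,-.0,.3),30),((*A,.15),73.3),((*A,.012),73.3)])
E
```

```text
now [ 0.2445 -0.5752  0.2313] yaw -67.0 t 1.4 F [-0.2  0.2 -0.3] grip 0.996 q [ 1.15  0.33 -0.06  1.46  0.02  1.35 -0.09]
[ 0.5 -0.   0.3] -> [-0.4295 -0.4602 -0.0687] [  0.  -0. -97.]
[0.616 0.257 0.15 ] -> [-0.6206 -0.6674  0.0813] [   0.    -0.  -140.3]
[0.616 0.257 0.012] -> [-0.6206 -0.6674  0.2193] [   0.    -0.  -140.3]
```

servo_tool:
  motion:
    - [1,-0.05,-0.05,-0.06,0,0,-10]
    - [1,-0.1,-0.1,-0.069,0,0,-20]
    - [1,-0.4295,-0.46,-0.069,0,0,-97]
    - [1,-0.4295,-0.46,-0.069,0,0,-97]
    - [1,-0.4295,-0.46,-0.069,0,0,-97]
    - [1,-0.4295,-0.46,-0.069,0,0,-97]
    - [1,-0.4295,-0.46,-0.069,0,0,-97]
    - [1,-0.4295,-0.46,-0.069,0,0,-97]
    - [1,-0.4295,-0.46,-0.069,0,0,-97]
    - [1,-0.6206,-0.6674,0.05,0,0,-140.3]
    - [1,-0.6206,-0.6674,0.05,0,0,-140.3]
    - [1,-0.6206,-0.6674,0.05,0,0,-140.3]
    - [1,-0.6206,-0.6674,0.08,0,0,-140.3]
    - [1,-0.6206,-0.6674,0.08,0,0,-140.3]
    - [1,-0.6206,-0.6674,0.08,0,0,-140.3]
    - [1,-0.6206,-0.6674,0.08,0,0,-140.3]
    - [1,-0.6206,-0.6674,0.08,0,0,-140.3]

```text
clock: 3.52
position: [0.6152, 0.2585, 0.15]
ee_rot: [0.801, 0.598, -0.001, -0.001]
ft_force: [-0.4, -0.1, -0.2]
grip_width: 0.998
```

```bash
python3 - <<'E'
from jigfit import *
np.set_printoptions(precision=4,suppress=True)
A=(.616,.257); plan([((*A,.15),73.3),((*A,.012),73.3)])
# gripper seen by each camera: calibration check; also tube B and bar still in place
for n in ["top","scene"]:
    im,d,K,E=cam(n); np.savez(n+"1.npz",im=im,d=d,K=K,E=E); P=cloud(d,K,E)
    o=monitor.get_obs(); tcp=np.array(o["position"]); r=R.from_quat(o["ee_rot"])
    m=(np.linalg.norm(P-tcp,axis=-1)<.25)&(P[...,2]>tcp[2]-.02); L=r.inv().apply(P[m]-tcp)
    for lo,hi in [(-.03,.02),(-.07,-.03),(-.12,-.08)]:
        q=L[(L[:,2]>lo)&(L[:,2]<hi)&(abs(L[:,0])<.1)&(abs(L[:,1])<.1)]
        if len(q)>5: print(n,lo,hi,len(q),"x",np.percentile(q[:,0],[2,50,98]),"y",np.percentile(q[:,1],[2,50,98]))
    print(n,w2p(tcp,K,E))
    cv2.imwrite(f"pics/{n}1.png",im)
E
```

```text
now [0.6152 0.2585 0.15  ] yaw 73.5 t 3.525 F [-0.4 -0.1 -0.2] grip 0.998 q [ 0.07  0.6  -0.78  1.4   0.42  1.31  0.55]
[0.616 0.257 0.15 ] -> [-0.0012  0.0012 -0.    ] [-0.1  0.   0.2]
[0.616 0.257 0.012] -> [-0.0011  0.0015  0.138 ] [-0.1  0.   0.2]
top [241.1188 171.7127]
scene -0.03 0.02 54 x [-0.0448 -0.0389  0.0585] y [-0.0123  0.0044  0.0126]
scene -0.07 -0.03 188 x [-0.0651  0.0414  0.0762] y [-0.0092  0.0073  0.0147]
scene -0.12 -0.08 414 x [-0.0647  0.0282  0.0737] y [-0.0119  0.0103  0.0197]
scene [372.1291 215.3257]
```

servo_tool:
  motion:
    - [1,-0.001,0.001,0.05,0,0,0]
    - [1,-0.001,0.001,0.1,0,0,0]
    - [1,-0.001,0.001,0.138,0,0,0]
    - [1,-0.001,0.001,0.138,0,0,0]
    - [0,-0.001,0.001,0.138,0,0,0]
    - [0,-0.001,0.001,0.138,0,0,0]
    - [0,-0.001,0.001,0.138,0,0,0]
    - [0,-0.001,0.001,0.138,0,0,0]
    - [0,-0.001,0.001,0.138,0,0,0]
    - [0,-0.001,0.001,0.138,0,0,0]
    - [0,-0.001,0.001,0.138,0,0,0]
  grip_force: 50

```text
clock: 5.0
position: [0.6177, 0.256, 0.0153]
ee_rot: [0.802, 0.597, 0.001, 0.001]
ft_force: [-1.5, -1.2, 8.2]
grip_width: 0.433
```

```bash
python3 - <<'E'
from jigfit import *
g=87.7
t=J(10,-1,0)[:2]
plan([((.616,.257,.15),g),((*t,.15),g),((*t,.022),g)])
E
```

```text
now [0.6177 0.256  0.0153] yaw 73.3 t 5.0 F [-1.5 -1.2  8.2] grip 0.433 q [ 0.04  0.73 -0.72  1.51  0.52  1.1   0.49]
[0.616 0.257 0.15 ] -> [ 0.0006 -0.0016 -0.1347] [  0.1  -0.1 -14.4]
[ 0.5649 -0.0383  0.15  ] -> [-0.297   0.0342 -0.135 ] [  0.1  -0.1 -14.4]
[ 0.5649 -0.0383  0.022 ] -> [-0.2971  0.0339 -0.007 ] [  0.1  -0.1 -14.4]
```

servo_tool:
  motion:
    - [0.7,0,0,0,0,0,0]
    - [0.7,0,0,-0.006,0,0,0]
    - [0.7,0,0,-0.012,0,0,0]
    - [0.7,0,0,-0.012,0,0,0]
    - [0,0,0,-0.012,0,0,0]
    - [0,0,0,-0.012,0,0,0]
    - [0,0,0,-0.012,0,0,0]
    - [0,0,0,-0.012,0,0,0]
    - [0,0,0,-0.012,0,0,0]
    - [0,0,0,-0.012,0,0,0]
  grip_force: 60

```text
clock: 6.25
position: [0.6168, 0.2558, 0.0255]
ee_rot: [0.802, 0.597, 0.0, 0.0]
ft_force: [-0.7, -0.9, 4.7]
grip_width: 0.428
```

```bash
python3 - <<'E'
from jigfit import *
g=87.7
t=J(10,-1,0)[:2]
plan([((.616,.257,.15),g),((*t,.15),g),((*t,.040),g),((*t,.036),g)])
E
```

```text
now [0.6168 0.2558 0.0255] yaw 73.3 t 6.25 F [-0.7 -0.9  4.7] grip 0.428 q [ 0.05  0.72 -0.73  1.51  0.51  1.11  0.5 ]
[0.616 0.257 0.15 ] -> [ 0.001  -0.0011 -0.1245] [  0.   -0.  -14.4]
[ 0.5649 -0.0383  0.15  ] -> [-0.2966  0.0347 -0.1245] [  0.   -0.  -14.4]
[ 0.5649 -0.0383  0.04  ] -> [-0.2966  0.0346 -0.0145] [  0.   -0.  -14.4]
[ 0.5649 -0.0383  0.036 ] -> [-0.2966  0.0346 -0.0105] [  0.   -0.  -14.4]
```

servo_tool:
  motion:
    - [0,0,0,-0.05,0,0,0]
    - [0,0,0,-0.1,0,0,0]
    - [0,-0.05,0.005,-0.12,0,0,-5]
    - [0,-0.1,0.01,-0.1245,0,0,-10]
    - [0,-0.15,0.017,-0.1245,0,0,-14.4]
    - [0,-0.2,0.023,-0.1245,0,0,-14.4]
    - [0,-0.25,0.029,-0.1245,0,0,-14.4]
    - [0,-0.2966,0.0347,-0.1245,0,0,-14.4]
    - [0,-0.2966,0.0347,-0.1245,0,0,-14.4]
    - [0,-0.2966,0.0347,-0.1245,0,0,-14.4]
    - [0,-0.2966,0.0347,-0.075,0,0,-14.4]
    - [0,-0.2966,0.0347,-0.04,0,0,-14.4]
    - [0,-0.2966,0.0347,-0.04,0,0,-14.4]

```text
clock: 7.88
position: [0.563, -0.0366, 0.0631]
ee_rot: [0.72, 0.694, -0.001, -0.002]
ft_force: [-0.5, -0.2, -0.7]
grip_width: 0.429
```

```bash
python3 - <<'E'
from jigfit import *
g=87.7
t=J(10,-1,0)[:2]
plan([((*t,.040),g),((*t,.036),g)])
im,d,K,E=cam("scene"); cv2.imwrite("pics/s2.png",cv2.resize(im[120:270,230:400],None,fx=4,fy=4,interpolation=cv2.INTER_CUBIC))
E
```

```text
now [ 0.563  -0.0366  0.0631] yaw 87.9 t 7.875 F [-0.5 -0.2 -0.7] grip 0.429 q [ 0.64  0.48 -0.8   1.77  0.39  1.06  1.23]
[ 0.5649 -0.0383  0.04  ] -> [-0.0016  0.002   0.0231] [-0.3 -0.1  0.2]
[ 0.5649 -0.0383  0.036 ] -> [-0.0016  0.002   0.0271] [-0.3 -0.1  0.2]
```

View pics/s2.png

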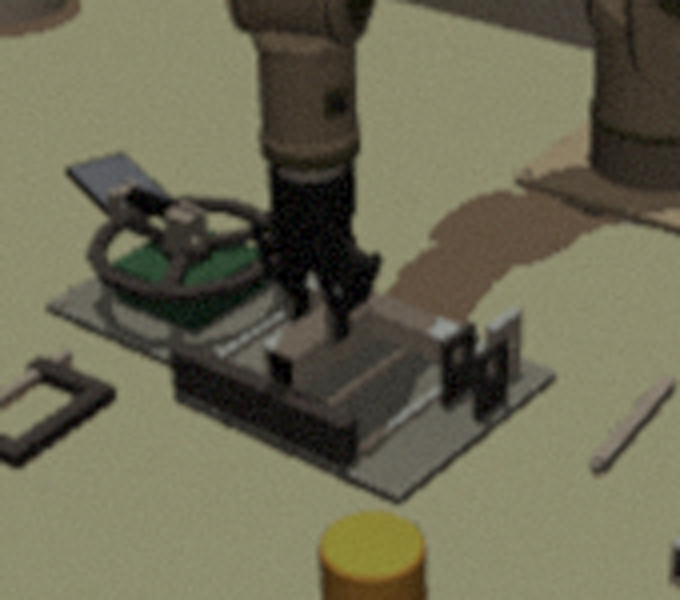

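servo_tool:
  motion:
    - [0,-0.0015,0.002,0.01,0,0,0]
    - [0,-0.0015,0.002,0.02,0,0,0]
    - [0,-0.0015,0.002,0.027,0,0,0]
    - [0,-0.0015,0.002,0.028,0,0,0]
    - [0,-0.0015,0.002,0.028,0,0,0]
    - [0.65,-0.0015,0.002,0.028,0,0,0]
    - [0.65,-0.0015,0.002,0.028,0,0,0]
    - [0.65,-0.0015,0.002,0.028,0,0,0]
    - [0.65,-0.0015,0.002,-0.02,0,0,0]
    - [1,-0.0015,0.002,-0.08,0,0,0]
    - [1,-0.0015,0.002,-0.1,0,0,0]

```text
clock: 9.3
position: [0.5683, -0.0396, 0.1691]
ee_rot: [0.721, 0.693, 0.002, 0.002]
ft_force: [0.3, 0.4, 0.3]
grip_width: 0.995
```

```bash
python3 - <<'E'
from jigfit import *
np.set_printoptions(precision=4,suppress=True)
im,d,K,E=cam("top"); P=cloud(d,K,E); X,Y,Z=P[...,0],P[...,1],P[...,2]
m=big((Z>.03)&(Z<.045)&near(P,Z>0,(.562,.378),.085)); Q=P[m]; print("tubeB",rect(Q),Q.mean(0))
B=(.563,.3795); plan([((*B,.16),79.9),((*B,.024),79.9)])
E
```

```text
tubeB [561.7 378.6 109.9  40.  -10.2] [0.5613 0.3784 0.0375]
now [ 0.5686 -0.0398  0.17  ] yaw 87.7 t 9.35 F [1.  0.2 2.1] grip 1.003 q [ 0.69  0.37 -0.85  1.66  0.29  1.24  1.31]
[0.563  0.3795 0.16  ] -> [ 0.4187 -0.0223  0.0095] [0.3 0.  7.8]
[0.563  0.3795 0.024 ] -> [ 0.4189 -0.0231  0.1455] [0.3 0.  7.8]
```

servo_tool:
  motion:
    - [1,0.06,-0.003,0.0095,0,0,2]
    - [1,0.12,-0.006,0.0095,0,0,4]
    - [1,0.18,-0.01,0.0095,0,0,7.8]
    - [1,0.24,-0.013,0.0095,0,0,7.8]
    - [1,0.3,-0.016,0.0095,0,0,7.8]
    - [1,0.36,-0.019,0.0095,0,0,7.8]
    - [1,0.41,-0.0225,0.03,0,0,7.8]
    - [1,0.419,-0.0225,0.06,0,0,7.8]
    - [1,0.419,-0.0225,0.08,0,0,7.8]
    - [1,0.419,-0.0225,0.08,0,0,7.8]

```text
clock: 10.6
position: [0.5606, 0.3776, 0.0831]
ee_rot: [0.767, 0.642, -0.002, 0.0]
ft_force: [0.5, -0.7, 0.0]
grip_width: 1.001
```

```bash
python3 - <<'E'
from jigfit import *
B=(.563,.3795); plan([((*B,.16),79.9),((*B,.024),79.9)])
E
```

```text
now [0.5606 0.3776 0.0831] yaw 79.9 t 10.6 F [ 0.5 -0.7  0. ] grip 1.001 q [-0.11  0.7  -0.81  1.44  0.52  1.23  0.41]
[0.563  0.3795 0.16  ] -> [ 0.002   0.0019 -0.0769] [-0.1  0.2 -0. ]
[0.563  0.3795 0.024 ] -> [0.0025 0.0022 0.0591] [-0.1  0.2 -0. ]
```

servo_tool:
  motion:
    - [1,0.002,0.002,0.04,0,0,0]
    - [1,0.002,0.002,0.059,0,0,0]
    - [1,0.002,0.002,0.059,0,0,0]
    - [0,0.002,0.002,0.059,0,0,0]
    - [0,0.002,0.002,0.059,0,0,0]
    - [0,0.002,0.002,0.059,0,0,0]
    - [0,0.002,0.002,0.059,0,0,0]
    - [0,0.002,0.002,0.059,0,0,0]
    - [0,0.002,0.002,0.059,0,0,0]
    - [0,0.002,0.002,0.059,0,0,0]

```text
clock: 11.85
position: [0.5638, 0.3818, 0.0277]
ee_rot: [0.767, 0.642, 0.001, 0.0]
ft_force: [-0.5, -0.5, 6.6]
grip_width: 0.422
```

```bash
python3 - <<'E'
from jigfit import *
g=87.7
t=J(10,67,0)[:2]
plan([((.563,.3795,.15),g),((*t,.15),g),((*t,.06),g),((*t,.036),g)])
E
```

```text
now [0.5638 0.3818 0.0277] yaw 79.9 t 11.85 F [-0.5 -0.5  6.6] grip 0.422 q [-0.13  0.76 -0.78  1.46  0.56  1.15  0.39]
[0.563  0.3795 0.15  ] -> [-0.0022 -0.0002 -0.1223] [ 0.1 -0.1 -7.8]
[0.5676 0.0296 0.15  ] -> [-0.3459  0.0655 -0.1226] [ 0.1 -0.1 -7.8]
[0.5676 0.0296 0.06  ] -> [-0.346   0.0654 -0.0326] [ 0.1 -0.1 -7.8]
[0.5676 0.0296 0.036 ] -> [-0.346   0.0654 -0.0086] [ 0.1 -0.1 -7.8]
```

servo_tool:
  motion:
    - [0,0,0,-0.05,0,0,0]
    - [0,0,0,-0.1,0,0,0]
    - [0,-0.05,0.01,-0.122,0,0,-3]
    - [0,-0.1,0.02,-0.122,0,0,-7.8]
    - [0,-0.16,0.03,-0.122,0,0,-7.8]
    - [0,-0.22,0.042,-0.122,0,0,-7.8]
    - [0,-0.28,0.053,-0.122,0,0,-7.8]
    - [0,-0.33,0.063,-0.122,0,0,-7.8]
    - [0,-0.3455,0.0655,-0.122,0,0,-7.8]
    - [0,-0.3455,0.0655,-0.12,0,0,-7.8]
    - [0,-0.3455,0.0655,-0.08,0,0,-7.8]
    - [0,-0.3455,0.0655,-0.04,0,0,-7.8]
    - [0,-0.3455,0.0655,-0.04,0,0,-7.8]
    - [0,-0.3455,0.0655,-0.04,0,0,-7.8]

```text
clock: 13.6
position: [0.568, 0.0314, 0.0679]
ee_rot: [0.72, 0.694, 0.001, 0.0]
ft_force: [0.0, 0.2, -0.3]
grip_width: 0.425
```

```bash
python3 - <<'E'
from jigfit import *
g=87.7
t=J(10,67,0)[:2]
plan([((*t,.06),g),((*t,.036),g)])
E
```

```text
now [0.568  0.0314 0.0679] yaw 87.8 t 13.6 F [ 0.   0.2 -0.3] grip 0.425 q [ 0.55  0.5  -0.85  1.76  0.42  1.08  1.09]
[0.5676 0.0296 0.06  ] -> [-0.0018 -0.0003  0.0079] [ 0.1 -0.1  0.1]
[0.5676 0.0296 0.036 ] -> [-0.0018 -0.0004  0.0319] [ 0.1 -0.1  0.1]
```

servo_tool:
  motion:
    - [0,-0.001,0,0.01,0,0,0]
    - [0,-0.001,0,0.02,0,0,0]
    - [0,-0.001,0,0.029,0,0,0]
    - [0,-0.001,0,0.029,0,0,0]
    - [0.65,-0.001,0,0.029,0,0,0]
    - [0.65,-0.001,0,0.029,0,0,0]
    - [0.65,-0.001,0,0.029,0,0,0]
    - [0.65,-0.001,0,-0.02,0,0,0]
    - [0.7,0.03,0.03,-0.08,0,0,0]
    - [0.7,0.09,0.05,-0.14,0,0,0]
    - [0.7,0.15,0.08,-0.14,0,0,0]
    - [0.7,0.2,0.1,-0.14,0,0,0]
    - [0.7,0.2,0.1,-0.14,0,0,0]

```text
clock: 15.22
position: [0.6748, 0.2301, 0.2061]
ee_rot: [0.72, 0.694, 0.0, -0.001]
ft_force: [1.2, -0.4, -0.3]
grip_width: 0.7
```

```bash
python3 - <<'E'
from jigfit import *
np.set_printoptions(precision=4,suppress=True)
im,d,K,E=cam("top"); np.savez("top3.npz",im=im,d=d,K=K,E=E); P=cloud(d,K,E); X,Y,Z=P[...,0],P[...,1],P[...,2]
L=(P-O)@RJ*1000
jx,jy,jz=L[...,0],L[...,1],L[...,2]
for nm,lo,hi in [("lane1",33,99),("lane2",-33,33)]:
    m=big((jz>40)&(jz<54)&(jy>lo)&(jy<hi)&(jx>-80)&(jx<72)); Q=L[m]; (x,y),(w,h),a=cv2.minAreaRect(Q[:,:2].astype(np.float32)); print(nm,m.sum(),np.round([x,y,w,h,a,np.median(Q[:,2])],1))
m=big((Z>.007)&(Z<.03)&(X>.34)&(X<.55)&(Y>.19)&(Y<.27)); print("bar",rect(P[m]))
# crank details in jig frame
m=(jz>85)&(jz<125)&near(P,Z>0,(.5,-.26),.1); Q=L[m]
for y0 in range(-310,-170,10):
    q=Q[(Q[:,1]>=y0)&(Q[:,1]<y0+10)]
    if len(q): print(y0,len(q),np.round([q[:,0].min(),q[:,0].mean(),q[:,0].max(),np.median(q[:,2])],1))
plan([])
cv2.imwrite("pics/top3.png",cv2.resize(im[130:270,270:460],None,fx=4.2,fy=4.2,interpolation=cv2.INTER_CUBIC))
E
```

```text
lane1 308 [14.  64.6 96.1 36.8  3.8 47.1]
lane2 437 [ 10.6  -2.2 110.4  38.    0.2  46.8]
bar [434.4 251.7 155.   16.7   5.6]
-310 4 [-42.1 -40.1 -38.4  93.8]
-300 22 [-54.6 -40.9 -25.3 101. ]
-290 37 [-54.8 -40.1 -25.8 102.1]
-280 22 [-49.9 -40.2 -28.8 106.5]
-270 28 [-50.7 -41.2 -29.7 104.9]
-260 28 [-50.9 -40.3 -30.4 103.6]
-250 23 [-49.4 -40.9 -31.6 106.4]
-240 27 [-50.3 -40.7 -29.1 105.2]
-230 26 [-53.6 -41.1 -29.2 102.4]
-220 32 [-54.  -40.  -27.5 101. ]
-210 29 [-54.2 -42.6 -27.7 100.6]
-200 29 [-54.4 -40.2 -24.9 101.2]
now [0.6748 0.2317 0.2059] yaw 88.0 t 15.275 F [-2.3  1.   0. ] grip 0.702 q [ 0.11  0.68 -0.84  1.19  0.49  1.47  0.88]
```

View pics/top3.png

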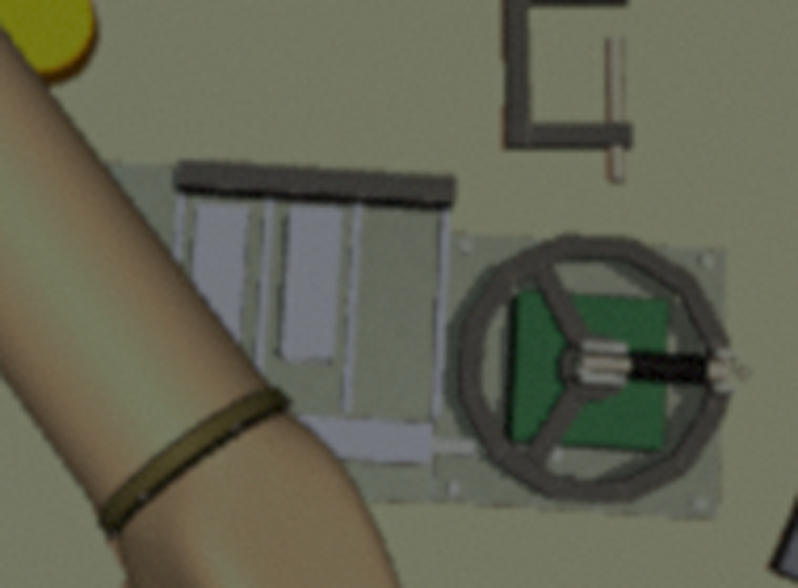

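```bash
python3 - <<'E'
from jigfit import *
g=-2.3
t=J(-40,-236,0)[:2]
plan([((*t,.19),g),((*t,.081),g)])
E
```

```text
now [0.6748 0.2317 0.2059] yaw 88.0 t 15.275 F [-2.3  1.   0. ] grip 0.702 q [ 0.11  0.68 -0.84  1.19  0.49  1.47  0.88]
[ 0.5055 -0.2711  0.19  ] -> [-0.5083 -0.152   0.0146] [-0.2 -0.1 90.3]
[ 0.5055 -0.2711  0.081 ] -> [-0.5087 -0.1519  0.1236] [-0.2 -0.1 90.3]
```

servo_tool:
  motion:
    - [0.7,-0.05,-0.015,0,0,0,8]
    - [0.7,-0.1,-0.03,0,0,0,17]
    - [0.7,-0.15,-0.045,0,0,0,26]
    - [0.7,-0.2,-0.06,0,0,0,35]
    - [0.7,-0.25,-0.075,0,0,0,44]
    - [0.7,-0.3,-0.09,0,0,0,53]
    - [0.7,-0.35,-0.105,0,0,0,62]
    - [0.7,-0.4,-0.12,0,0,0,71]
    - [0.7,-0.45,-0.135,0,0,0,80]
    - [0.7,-0.508,-0.152,0.0146,0,0,90.3]
    - [0.6,-0.508,-0.152,0.0146,0,0,90.3]
    - [0.6,-0.508,-0.152,0.0146,0,0,90.3]
    - [0.6,-0.508,-0.152,0.0146,0,0,90.3]

```text
clock: 16.9
position: [0.5038, -0.2747, 0.192]
ee_rot: [1.0, -0.021, 0.0, -0.0]
ft_force: [0.0, 0.6, 0.5]
grip_width: 0.599
```

```bash
python3 - <<'E'
from jigfit import *
g=-2.3
t=J(-40,-236,0)[:2]
plan([((*t,.19),g),((*t,.081),g)])
E
```

```text
now [ 0.5038 -0.2747  0.192 ] yaw -2.4 t 16.9 F [0.  0.6 0.5] grip 0.599 q [ 0.85  0.29 -0.51  1.63  0.15  1.26  0.27]
[ 0.5055 -0.2711  0.19  ] -> [ 0.0016 -0.0036  0.002 ] [-0.  -0.  -0.1]
[ 0.5055 -0.2711  0.081 ] -> [ 0.0015 -0.0036  0.111 ] [-0.  -0.  -0.1]
```

servo_tool:
  motion:
    - [0.6,0.001,-0.002,0.04,0,0,0]
    - [0.6,0.001,-0.002,0.07,0,0,0]
    - [0.6,0.001,-0.002,0.07,0,0,0]
    - [0.6,0.001,-0.002,0.07,0,0,0]
    - [0.6,0.001,-0.002,0.07,0,0,0]

```text
clock: 17.52
position: [0.5051, -0.2743, 0.1234]
ee_rot: [1.0, -0.022, 0.001, 0.001]
ft_force: [-1.1, -0.5, 0.2]
grip_width: 0.6
```

```bash
python3 - <<'E'
from jigfit import *
g=-2.3
t=J(-40,-236,0)[:2]
for i in range(2):
    plan([((*t,.081),g)]); im,d,K,E=cam("scene")
cv2.imwrite("pics/s4.png",cv2.resize(im[110:240,220:360],None,fx=5,fy=4.6,interpolation=cv2.INTER_CUBIC))
E
```

```text
now [ 0.5051 -0.2743  0.1234] yaw -2.6 t 17.525 F [-1.1 -0.5  0.2] grip 0.6 q [ 0.84  0.35 -0.5   1.71  0.19  1.13  0.24]
[ 0.5055 -0.2711  0.081 ] -> [ 0.0001 -0.0033  0.0424] [ 0.1 -0.1 -0.3]
now [ 0.5049 -0.2744  0.1231] yaw -2.6 t 17.575 F [ 0.1 -0.3 -0.7] grip 0.601 q [ 0.84  0.35 -0.5   1.71  0.19  1.13  0.24]
[ 0.5055 -0.2711  0.081 ] -> [ 0.0004 -0.0033  0.0421] [ 0.1 -0.1 -0.3]
```

View pics/s4.png

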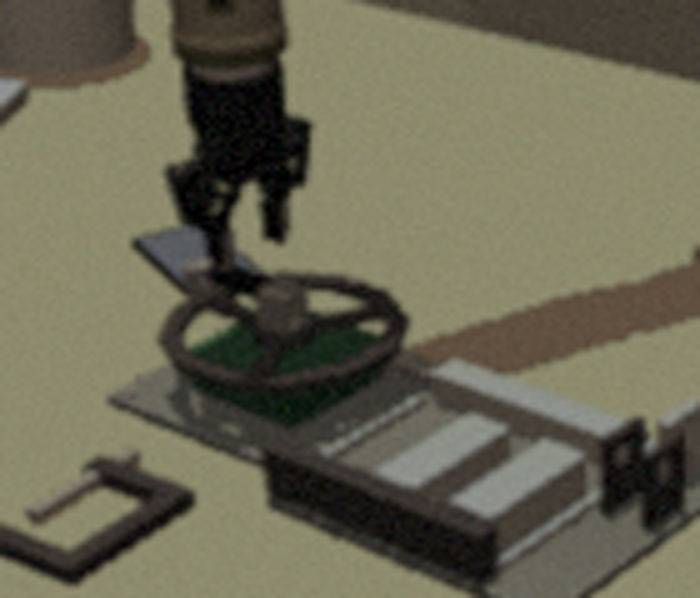

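servo_tool:
  motion:
    - [0.6,0,-0.003,0.02,0,0,0]
    - [0.6,0,-0.003,0.041,0,0,0]
    - [0.6,0,-0.003,0.041,0,0,0]
    - [0,0,-0.003,0.041,0,0,0]
    - [0,0,-0.003,0.041,0,0,0]
    - [0,0,-0.003,0.041,0,0,0]
    - [0,0,-0.003,0.041,0,0,0]
    - [0,0,-0.003,0.041,0,0,0]
    - [0,0,-0.003,0.041,0,0,0]
  grip_force: 30

```text
clock: 18.75
position: [0.5059, -0.2715, 0.0822]
ee_rot: [1.0, -0.022, 0.002, 0.001]
ft_force: [5.2, -0.9, 0.6]
grip_width: 0.243
```

```bash
python3 - <<'E'
from jigfit import *
plan([])
# arc rows: tool x=jig x, tool y = -jig y, z down. crank angle th, radius 53
s=53
for th in (10,20,30,40,50,60,70,80,90,94):
    t=np.radians(th); print(th,"ty",round(-s*(np.cos(t)-1)/1000,4),"tz",round(-s*np.sin(t)/1000,4))
E
```

```text
now [ 0.5059 -0.2715  0.0822] yaw -2.6 t 18.75 F [ 5.2 -0.9  0.6] grip 0.243 q [ 0.82  0.39 -0.5   1.75  0.21  1.05  0.21]
10 ty 0.0008 tz -0.0092
20 ty 0.0032 tz -0.0181
30 ty 0.0071 tz -0.0265
40 ty 0.0124 tz -0.0341
50 ty 0.0189 tz -0.0406
60 ty 0.0265 tz -0.0459
70 ty 0.0349 tz -0.0498
80 ty 0.0438 tz -0.0522
90 ty 0.053 tz -0.053
94 ty 0.0567 tz -0.0529
```

servo_tool:
  motion:
    - [0,0.0015,0.0008,-0.0092,0,0,0]
    - [0,0.0015,0.0032,-0.0181,0,0,0]
    - [0,0.0015,0.0071,-0.0265,0,0,0]
    - [0,0.0015,0.0124,-0.0341,0,0,0]
    - [0,0.0015,0.0189,-0.0406,0,0,0]
    - [0,0.0015,0.0265,-0.0459,0,0,0]
    - [0,0.0015,0.0349,-0.0498,0,0,0]
    - [0,0.0015,0.0438,-0.0522,0,0,0]
    - [0,0.0015,0.053,-0.053,0,0,0]
    - [0,0.0015,0.056,-0.053,0,0,0]
    - [0,0.0015,0.056,-0.053,0,0,0]
    - [0,0.0015,0.056,-0.053,0,0,0]
  grip_force: 30

```text
clock: 20.25
position: [0.5033, -0.3269, 0.1345]
ee_rot: [1.0, -0.022, 0.0, 0.0]
ft_force: [-0.9, 4.4, 6.2]
grip_width: 0.239
```

```bash
python3 - <<'E'
from jigfit import *
plan([])
im,d,K,E=cam("scene")
cv2.imwrite("pics/s5.png",cv2.resize(im[110:240,220:360],None,fx=5,fy=4.6,interpolation=cv2.INTER_CUBIC))
E
```

```text
now [ 0.5033 -0.3269  0.1345] yaw -2.6 t 20.25 F [-0.9  4.4  6.2] grip 0.239 q [ 0.88  0.39 -0.48  1.63  0.19  1.17  0.32]
```

View pics/s5.png

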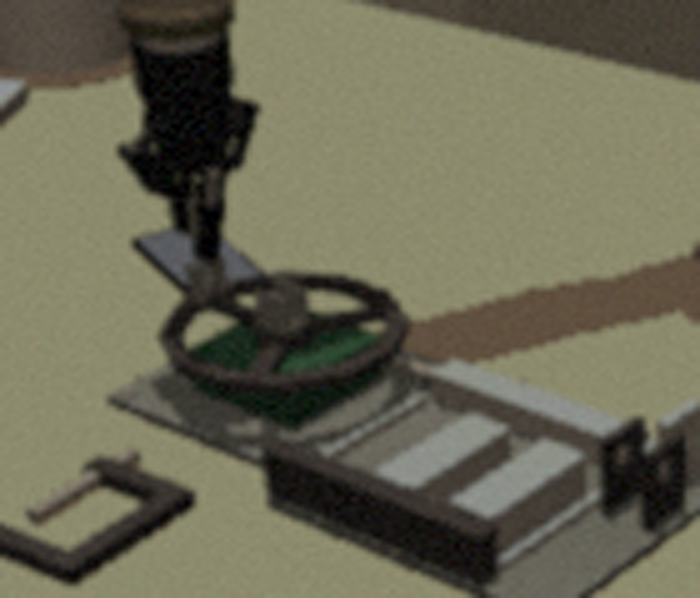

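servo_tool:
  motion:
    - [0,0,-0.0025,0,0,0,0]
    - [0,-0.0148,-0.0038,0,0,0,0]
    - [0,-0.0291,-0.0076,0,0,0,0]
    - [0,-0.0425,-0.0139,0,0,0,0]
    - [0,-0.0546,-0.0224,0,0,0,0]
    - [0,-0.0651,-0.0329,0,0,0,0]
    - [0,-0.0736,-0.045,0,0,0,0]
    - [0,-0.0799,-0.0584,0,0,0,0]
    - [0,-0.0837,-0.0727,0,0,0,0]
    - [0,-0.085,-0.0875,0,0,0,0]
    - [0,-0.085,-0.0875,0,0,0,0]
  grip_force: 60

```text
clock: 21.68
position: [0.4226, -0.234, 0.1337]
ee_rot: [1.0, -0.021, -0.0, -0.0]
ft_force: [0.3, -0.8, 0.4]
grip_width: -0.001
```

```bash
python3 - <<'E'
from jigfit import *
plan([])
o=monitor.get_obs(); print((RJ.T@(np.array(o["position"])-O)*1000).round(1), "rel hub", (RJ.T@(np.array(o["position"])-J(-40,-204,0))*1000).round(1))
im,d,K,E=cam("scene")
cv2.imwrite("pics/s6.png",cv2.resize(im[110:240,220:360],None,fx=5,fy=4.6,interpolation=cv2.INTER_CUBIC))
E
```

```text
now [ 0.4226 -0.234   0.1337] yaw -2.4 t 21.675 F [ 0.3 -0.8  0.4] grip -0.001 q [ 0.92  0.14 -0.54  1.92  0.08  1.1   0.3 ]
[-124.3 -202.3  133.7] rel hub [-84.3   1.7 133.7]
```

View pics/s6.png

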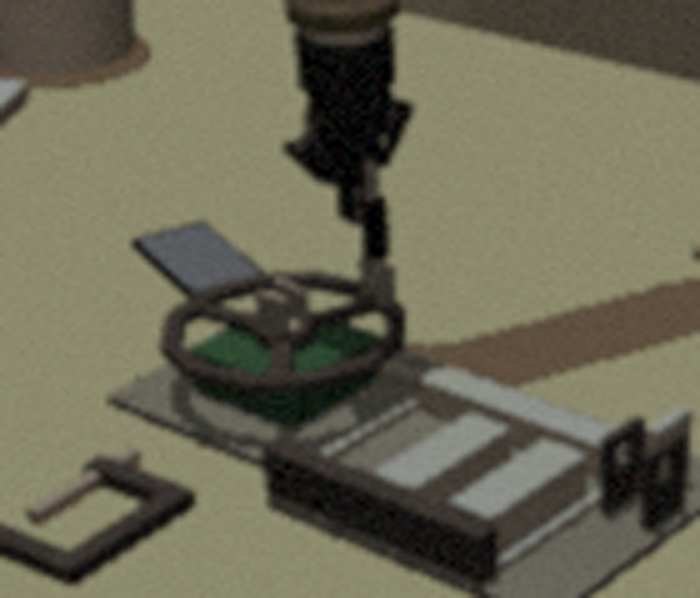

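servo_tool:
  motion:
    - [0,0,0,-0.04,0,0,0]
    - [0,0,0,-0.09,0,0,0]
    - [0.3,-0.06,-0.04,-0.14,0,0,0]
    - [0.6,-0.1,-0.1,-0.16,0,0,0]
    - [0.6,-0.1,-0.15,-0.16,0,0,0]
    - [0.6,-0.1,-0.2,-0.16,0,0,0]
    - [0.6,-0.1,-0.2,-0.16,0,0,0]

```text
clock: 22.6
position: [0.3316, -0.0284, 0.2945]
ee_rot: [1.0, -0.02, 0.001, 0.001]
ft_force: [1.0, -1.0, 0.6]
grip_width: 0.594
```

```bash
python3 - <<'E'
from jigfit import *
np.set_printoptions(precision=1,suppress=True)
plan([])
H=J(-40,-204,0)
for n in ["top","scene"]:
    im,d,K,E=cam(n); np.savez(n+"7.npz",im=im,d=d,K=K,E=E); P=cloud(d,K,E); L=(P-H)@RJ*1000
    near_=np.hypot(L[...,0],L[...,1])<125
    for lo,hi in [(85,108),(108,170),(170,205)]:
        m=near_&(L[...,2]>lo)&(L[...,2]<hi); Q=L[m]
        if len(Q): print(n,lo,hi,len(Q),Q.min(0),np.median(Q,0),Q.max(0))
    cv2.imwrite(f"pics/{n}7.png",cv2.resize(im[110:270,220:460] if n=="top" else im[110:240,220:360],None,fx=3.3 if n=="top" else 5,fy=3.3 if n=="top" else 4.6,interpolation=cv2.INTER_CUBIC))
E
```

```text
now [ 0.3 -0.   0.3] yaw -2.3 t 22.6 F [ 1.  -1.   0.6] grip 0.594 q [ 0.9 -0.4 -0.7  2.  -0.2  1.5  0.2]
top 85 108 79 [-91.2 -16.   85.1] [-10.8   4.3 101.3] [ 13.7  41.1 106.3]
top 108 170 54 [-90.4  17.1 108.2] [-82.6  31.7 161.5] [-70.8  42.5 166.8]
top 170 205 16 [-83.6  24.  171.2] [-80.7  28.9 194.6] [-75.2  31.1 199.9]
scene 85 108 97 [-87.8 -20.1  85.1] [-7.7 10.2 97. ] [ 19.4  45.1 107.9]
scene 108 170 74 [-88.   19.7 108.6] [-71.5  31.9 139.9] [-60.3  42.2 169.8]
scene 170 205 14 [-78.9  22.  172.5] [-75.8  29.8 184.3] [-69.   31.4 198.5]
```

View pics/top7.png

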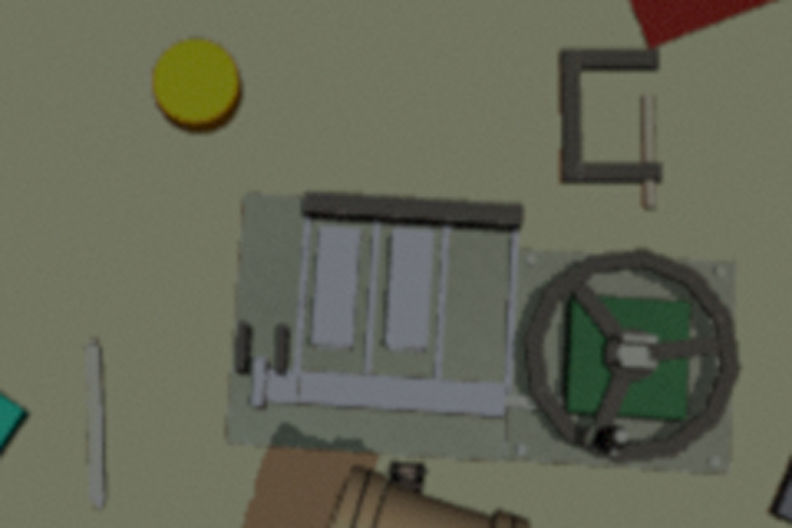

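```bash
python3 - <<'E'
from jigfit import *
t=J(-120.5,-174.3,0)[:2]; g=-2.3
plan([((*t,.29),g),((*t,.134),g)])
E
```

```text
now [ 0.3315 -0.0314  0.2939] yaw -2.5 t 22.7 F [ 0.9 -0.6 -0.2] grip 0.603 q [ 0.88 -0.42 -0.66  1.98 -0.25  1.49  0.24]
[ 0.4275 -0.2062  0.29  ] -> [0.1036 0.1705 0.0041] [ 0.1 -0.  -0.2]
[ 0.4275 -0.2062  0.134 ] -> [0.1035 0.1703 0.1601] [ 0.1 -0.  -0.2]
```

servo_tool:
  motion:
    - [0.65,0.03,0.05,0,0,0,0]
    - [0.65,0.06,0.1,0,0,0,0]
    - [0.65,0.09,0.15,0,0,0,0]
    - [0.65,0.1035,0.1703,0.01,0,0,0]
    - [0.65,0.1035,0.1703,0.01,0,0,0]
    - [0.65,0.1035,0.1703,0.04,0,0,0]
    - [0.65,0.1035,0.1703,0.08,0,0,0]
    - [0.65,0.1035,0.1703,0.08,0,0,0]

```text
clock: 23.7
position: [0.4252, -0.2059, 0.2117]
ee_rot: [1.0, -0.023, -0.002, -0.001]
ft_force: [0.4, 0.3, 0.6]
grip_width: 0.647
```

```bash
python3 - <<'E'
from jigfit import *
t=J(-120.5,-174.3,0)[:2]; g=-2.3
plan([((*t,.29),g),((*t,.134),g)])
E
```

```text
now [ 0.4252 -0.2059  0.2117] yaw -2.6 t 23.7 F [0.4 0.3 0.6] grip 0.647 q [ 0.97  0.05 -0.63  1.84  0.03  1.26  0.29]
[ 0.4275 -0.2062  0.29  ] -> [ 0.002   0.0001 -0.0783] [-0.1  0.3 -0.3]
[ 0.4275 -0.2062  0.134 ] -> [0.0027 0.0004 0.0777] [-0.1  0.3 -0.3]
```

servo_tool:
  motion:
    - [0.65,0.002,0,0.03,0,0,0]
    - [0.65,0.002,0,0.06,0,0,0]
    - [0.65,0.002,0,0.077,0,0,0]
    - [0.65,0.002,0,0.077,0,0,0]
    - [0,0.002,0,0.077,0,0,0]
    - [0,0.002,0,0.077,0,0,0]
    - [0,0.002,0,0.077,0,0,0]
    - [0,0.002,0,0.077,0,0,0]
    - [0,0.002,0,0.077,0,0,0]
    - [0,0.002,0,0.077,0,0,0]
  grip_force: 80

```text
clock: 24.95
position: [0.4296, -0.2068, 0.1381]
ee_rot: [1.0, -0.023, 0.001, 0.001]
ft_force: [-3.3, 1.0, 9.1]
grip_width: 0.235
```

```bash
cat > arc.py <<'E'
from jigfit import *
import sys
H=J(-39.5,-204,0); o=monitor.get_obs(); p=np.array(o["position"]); v=RJ.T@(p-H)*1000
phi0=np.degrees(np.arctan2(-v[0],-v[1]))%360; plan([]); print("rel hub",v.round(1),"phi",round(phi0,1),"r",round(np.hypot(*v[:2]),1))
r=R.from_quat(o["ee_rot"])
for ph in range(int(sys.argv[1]),int(sys.argv[2])+1,10):
    a=np.radians(ph); q=H+RJ@np.array([-85*np.sin(a),-85*np.cos(a),0])/1000; q[2]=p[2]
    print(ph,np.round(r.inv().apply(q-p),4)[:2])
E
python3 arc.py 110 240
```

```text
now [ 0.4296 -0.2068  0.1381] yaw -2.6 t 24.95 F [-3.3  1.   9.1] grip 0.235 q [ 0.95  0.13 -0.64  1.93  0.09  1.1   0.24]
rel hub [-78.9  29.2 138.1] phi 110.3 r 84.1
110 [-0.001   0.0001]
120 [ 0.0052 -0.0134]
130 [ 0.0137 -0.0255]
140 [ 0.0241 -0.0361]
150 [ 0.0362 -0.0446]
160 [ 0.0496 -0.051 ]
170 [ 0.0639 -0.0549]
180 [ 0.0786 -0.0562]
190 [ 0.0934 -0.055 ]
200 [ 0.1077 -0.0512]
210 [ 0.1212 -0.0451]
220 [ 0.1334 -0.0366]
230 [ 0.1439 -0.0262]
240 [ 0.1525 -0.0141]
```

servo_tool:
  motion:
    - [0,0.0052,-0.0134,0,0,0,0]
    - [0,0.0137,-0.0255,0,0,0,0]
    - [0,0.0241,-0.0361,0,0,0,0]
    - [0,0.0362,-0.0446,0,0,0,0]
    - [0,0.0496,-0.051,0,0,0,0]
    - [0,0.0639,-0.0549,0,0,0,0]
    - [0,0.0786,-0.0562,0,0,0,0]
    - [0,0.0934,-0.055,0,0,0,0]
    - [0,0.1077,-0.0512,0,0,0,0]
    - [0,0.1212,-0.0451,0,0,0,0]
    - [0,0.1334,-0.0366,0,0,0,0]
    - [0,0.1439,-0.0262,0,0,0,0]
    - [0,0.1525,-0.0141,0,0,0,0]
    - [0,0.1525,-0.0141,0,0,0,0]
  grip_force: 80

```text
clock: 26.7
position: [0.584, -0.2002, 0.1383]
ee_rot: [1.0, -0.023, 0.002, 0.0]
ft_force: [2.6, 0.3, 5.6]
grip_width: 0.234
```

```bash
python3 arc.py 240 370
```

```text
now [ 0.584  -0.2002  0.1383] yaw -2.6 t 26.7 F [2.6 0.3 5.6] grip 0.234 q [ 0.74  0.45 -0.63  1.57  0.28  1.2   0.02]
rel hub [ 75.1  42.  138.3] phi 240.8 r 86.1
240 [-0.0015 -0.0005]
250 [0.0048 0.0129]
260 [0.0087 0.0271]
270 [0.0101 0.0419]
280 [0.0089 0.0567]
290 [0.0051 0.071 ]
300 [-0.001   0.0845]
310 [-0.0095  0.0967]
320 [-0.0199  0.1072]
330 [-0.032   0.1158]
340 [-0.0454  0.1221]
350 [-0.0596  0.126 ]
360 [-0.0744  0.1274]
370 [-0.0892  0.1262]
```

servo_tool:
  motion:
    - [0,0.0048,0.0129,0,0,0,0]
    - [0,0.0087,0.0271,0,0,0,0]
    - [0,0.0101,0.0419,0,0,0,0]
    - [0,0.0089,0.0567,0,0,0,0]
    - [0,0.0051,0.071,0,0,0,0]
    - [0,-0.001,0.0845,0,0,0,0]
    - [0,-0.0095,0.0967,0,0,0,0]
    - [0,-0.0199,0.1072,0,0,0,0]
    - [0,-0.032,0.1158,0,0,0,0]
    - [0,-0.0454,0.1221,0,0,0,0]
    - [0,-0.0596,0.126,0,0,0,0]
    - [0,-0.07,0.1274,0,0,0,0]
    - [0,-0.0744,0.1274,0,0,0,0]
    - [0,-0.079,0.1274,0,0,0,0]
    - [0,-0.079,0.1274,0,0,0,0]
    - [0,-0.079,0.1274,0,0,0,0]
    - [0,-0.079,0.1274,0,0,0,0]
  grip_force: 80

```text
clock: 28.82
position: [0.5037, -0.3226, 0.1385]
ee_rot: [1.0, -0.021, 0.007, 0.001]
ft_force: [27.9, -5.4, -10.0]
grip_width: 0.228
```

```bash
python3 arc.py 360 360; python3 - <<'E'
from jigfit import *
for n in ["top"]:
    im,d,K,E=cam(n); np.savez(n+"8.npz",im=im,d=d,K=K,E=E)
    P=cloud(d,K,E); L=(P-O)@RJ*1000; m=big((L[...,2]>33)&(L[...,2]<45)&(L[...,0]>-120)&(L[...,0]<-20)&(L[...,1]>-110)&(L[...,1]<90)); Q=L[m]; print("jaw front x",np.percentile(Q[:,0],[2,50,98]).round(1),len(Q))
E
```

```text
now [ 0.5037 -0.3226  0.1385] yaw -2.4 t 28.825 F [ 27.9  -5.4 -10. ] grip 0.228 q [ 0.98  0.4  -0.6   1.64  0.23  1.17  0.28]
rel hub [ -0.2 -83.6 138.5] phi 0.2 r 83.6
360 [0.0002 0.0014]
jaw front x [-70.  -55.3 -38.9] 601
```

servo_tool:
  motion:
    - [0,0.002,0.001,0,0,0,0]
    - [0,0.0045,0.001,0,0,0,0]
    - [0.5,0.0045,0.001,0,0,0,0]
    - [0.5,0.0045,0.001,0,0,0,0]
    - [0.5,0.0045,0.001,0.003,0,0,0]
    - [0.5,0.0045,0.001,0.005,0,0,0]
    - [0.5,0.0045,0.001,0.005,0,0,0]
    - [0,0.0045,0.001,0.005,0,0,0]
    - [0,0.0045,0.001,0.005,0,0,0]
    - [0,0.0045,0.001,0.005,0,0,0]
    - [0,0.0045,0.001,0.005,0,0,0]
    - [0,0.0045,0.001,0.005,0,0,0]
  grip_force: 30

```text
clock: 30.38
position: [0.5042, -0.3241, 0.1325]
ee_rot: [1.0, -0.022, 0.002, 0.0]
ft_force: [10.6, -2.6, -3.6]
grip_width: 0.25
```

```bash
python3 arc.py 360 360; python3 - <<'E'
import numpy as np
s=54
for a in range(10,101,10):
    t=np.radians(a); print(a,"ty",round(-s*np.sin(t)/1000,4),"tz",round(s*(1-np.cos(t))/1000,4))
E
```

```text
now [ 0.5042 -0.3241  0.1325] yaw -2.5 t 30.375 F [10.6 -2.6 -3.6] grip 0.25 q [ 0.97  0.41 -0.59  1.63  0.24  1.17  0.28]
rel hub [  0.4 -85.  132.5] phi 359.7 r 85.0
360 [-0.0004 -0.    ]
10 ty -0.0094 tz 0.0008
20 ty -0.0185 tz 0.0033
30 ty -0.027 tz 0.0072
40 ty -0.0347 tz 0.0126
50 ty -0.0414 tz 0.0193
60 ty -0.0468 tz 0.027
70 ty -0.0507 tz 0.0355
80 ty -0.0532 tz 0.0446
90 ty -0.054 tz 0.054
100 ty -0.0532 tz 0.0634
```

servo_tool:
  motion:
    - [0,0.0015,-0.0094,0.0008,0,0,0]
    - [0,0.0015,-0.0185,0.0033,0,0,0]
    - [0,0.0015,-0.027,0.0072,0,0,0]
    - [0,0.0015,-0.0347,0.0126,0,0,0]
    - [0,0.0015,-0.0414,0.0193,0,0,0]
    - [0,0.0015,-0.0468,0.027,0,0,0]
    - [0,0.0015,-0.0507,0.0355,0,0,0]
    - [0,0.0015,-0.0532,0.0446,0,0,0]
    - [0,0.0015,-0.054,0.051,0,0,0]
    - [0,0.0015,-0.054,0.054,0,0,0]
    - [0,0.0015,-0.054,0.055,0,0,0]
    - [0,0.0015,-0.054,0.055,0,0,0]
  grip_force: 30

```text
clock: 31.88
position: [0.5068, -0.2691, 0.0766]
ee_rot: [1.0, -0.022, 0.001, -0.0]
ft_force: [5.8, 2.7, 2.2]
grip_width: 0.245
```

```bash
python3 - <<'E'
from jigfit import *
plan([])
im,d,K,E=cam("scene")
cv2.imwrite("pics/s9.png",cv2.resize(im[110:240,220:360],None,fx=5,fy=4.6,interpolation=cv2.INTER_CUBIC))
E
```

```text
now [ 0.5068 -0.2691  0.0766] yaw -2.5 t 31.875 F [5.8 2.7 2.2] grip 0.245 q [ 0.91  0.43 -0.61  1.75  0.27  1.05  0.17]
```

View pics/s9.png

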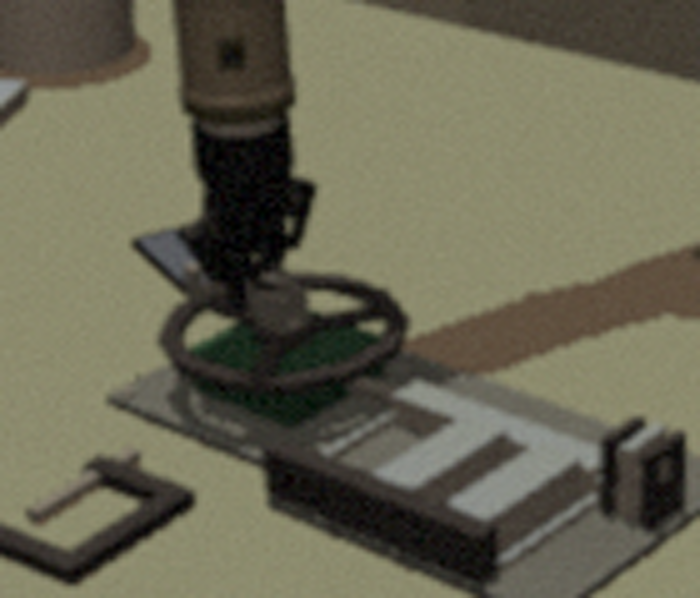

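servo_tool:
  motion:
    - [0,0,0,0.001,0,0,0]
    - [0.6,0,0,0.001,0,0,0]
    - [0.6,0,0,0.001,0,0,0]
    - [0.6,0,0,-0.03,0,0,0]
    - [0.6,0,0,-0.08,0,0,0]
    - [0.6,-0.03,-0.04,-0.13,0,0,0]
    - [0.6,-0.07,-0.09,-0.16,0,0,0]
    - [0.6,-0.11,-0.14,-0.16,0,0,0]
    - [0.6,-0.15,-0.19,-0.16,0,0,0]
    - [0.6,-0.15,-0.24,-0.16,0,0,0]
    - [0.6,-0.15,-0.24,-0.16,0,0,0]

```text
clock: 33.3
position: [0.366, -0.0208, 0.2368]
ee_rot: [1.0, -0.02, 0.0, 0.001]
ft_force: [0.4, -1.0, 0.2]
grip_width: 0.601
```

```bash
python3 - <<'E'
from jigfit import *
np.set_printoptions(precision=1,suppress=True)
plan([])
H=J(-40,-204,0)
im,d,K,E=cam("top"); np.savez("top10.npz",im=im,d=d,K=K,E=E); P=cloud(d,K,E); L=(P-O)@RJ*1000; X,Y,Z=P[...,0],P[...,1],P[...,2]
jx,jy,jz=L[...,0],L[...,1],L[...,2]
for nm,lo,hi in [("lane1",33,99),("lane2",-33,33)]:
    m=big((jz>43)&(jz<54)&(jy>lo)&(jy<hi)&(jx>-40)&(jx<72)); Q=L[m]; (x,y),(w,h),a=cv2.minAreaRect(Q[:,:2].astype(np.float32)); print(nm,m.sum(),np.round([x,y,w,h,a,np.median(Q[:,2])],1))
m=(jz>85)&(jz<205)&(np.hypot(jx+40,jy+204)<110); Q=L[m]-[-40,-204,0]
print("crank pts",len(Q),Q.min(0),np.median(Q,0),Q.max(0))
for y0 in range(-105,20,15):
    q=Q[(Q[:,1]>=y0)&(Q[:,1]<y0+15)]
    if len(q): print(y0,len(q),q[:,0].mean(),np.median(q[:,2]))
m=big((Z>.007)&(Z<.03)&(X>.3)&(X<.6)&(Y>.15)&(Y<.35)); print("bar",rect(P[m]),P[m].mean(0)*1000)
m=(jz>68)&(jz<90)&(jy>95)&(jy<165)&(jx>-100)&(jx<0); Q=L[m]; print("plates",len(Q),Q.min(0),np.median(Q,0),Q.max(0))
cv2.imwrite("pics/top10.png",cv2.resize(im[110:270,220:460],None,fx=3.3,fy=3.3,interpolation=cv2.INTER_CUBIC))
E
```

```text
now [ 0.4 -0.   0.2] yaw -2.3 t 33.3 F [ 0.4 -1.   0.2] grip 0.601 q [ 0.9 -0.3 -0.8  2.  -0.2  1.3  0.1]
lane1 395 [ 14.2  66.3 108.2  37.8   0.2  47.2]
lane2 403 [ 14.8  -2.  109.3  37.8   0.3  47.4]
crank pts 308 [ -14.8 -100.5   85.1] [ -0.9 -40.6 103.4] [ 14.7  13.7 112.4]
-105 10 -3.16348796504911 99.04324872516602
-90 54 -0.10776225461846922 102.54621972751437
-75 38 -0.6252942128371656 105.09663809895956
-60 39 -0.6130290230127298 105.78826473473262
-45 36 -1.0356183567530381 106.08756276973835
-30 42 -0.45784881871071337 104.10547141303198
-15 47 -1.1628789017579557 102.8216760442402
0 42 -1.1011126732023182 100.78013623015177
bar [434.5 252.1 155.1  14.7   4.3] [434.7 251.7  13.4]
plates 139 [-77.9 106.7  68.6] [-56.6 128.6  75.6] [-33.7 151.2  83.8]
```

View pics/top10.png

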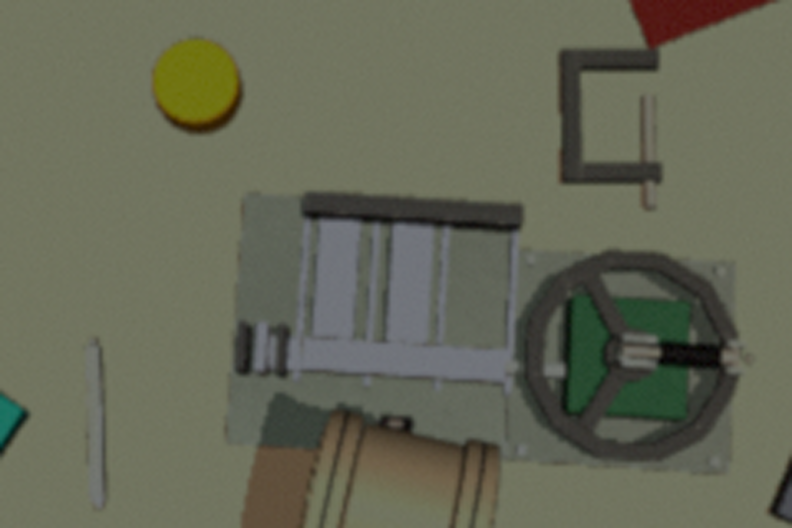

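```bash
python3 - <<'E'
from jigfit import *
a=np.radians(4.7); c=np.array([.4355,.2530]); g=c-.038*np.array([np.cos(a),np.sin(a)]); print(g)
plan([((*g,.12),94.7),((*g,.003),94.7)])
E
```

```text
[0.39762778 0.24988634]
now [ 0.3662 -0.0226  0.2367] yaw -2.4 t 33.35 F [ 0.9  1.1 -0.5] grip 0.599 q [ 0.92 -0.3  -0.8   2.02 -0.22  1.34  0.15]
[0.3976 0.2499 0.12  ] -> [ 0.0198 -0.2738  0.1161] [  0.1   0.1 -97.1]
[0.3976 0.2499 0.003 ] -> [ 0.0198 -0.2741  0.2331] [  0.1   0.1 -97.1]
```

servo_tool:
  motion:
    - [0.6,0.02,-0.03,0,0,0,-10]
    - [0.6,0.035,-0.06,0,0,0,-20]
    - [0.6,0.04,-0.09,0,0,0,-30]
    - [0.6,0.04,-0.12,0,0,0,-40]
    - [0.6,0.04,-0.15,0,0,0,-50]
    - [0.6,0.035,-0.18,0,0,0,-60]
    - [0.6,0.03,-0.21,0.02,0,0,-70]
    - [0.6,0.025,-0.24,0.05,0,0,-80]
    - [0.6,0.02,-0.274,0.08,0,0,-90]
    - [0.6,0.02,-0.274,0.12,0,0,-97.1]
    - [0.6,0.02,-0.274,0.15,0,0,-97.1]
    - [0.6,0.02,-0.274,0.15,0,0,-97.1]
    - [0.6,0.02,-0.274,0.15,0,0,-97.1]

```text
clock: 34.98
position: [0.3998, 0.2489, 0.0875]
ee_rot: [0.679, 0.734, 0.0, -0.0]
ft_force: [0.4, 0.1, 0.1]
grip_width: 0.596
```

```bash
python3 - <<'E'
from jigfit import *
g=np.array([.3976,.2499])
plan([((*g,.003),94.7)])
im,d,K,E=cam("top"); P=cloud(d,K,E); X,Y,Z=P[...,0],P[...,1],P[...,2]
m=big((Z>.007)&(Z<.03)&(X>.3)&(X<.6)&(Y>.15)&(Y<.35)); print("bar",rect(P[m]))
E
```

```text
now [0.3998 0.2489 0.0875] yaw 94.5 t 34.975 F [0.4 0.1 0.1] grip 0.596 q [ 0.38  0.33 -1.14  1.98  0.35  1.05  0.72]
[0.3976 0.2499 0.003 ] -> [ 0.0011 -0.0021  0.0845] [ 0.  -0.  -0.2]
bar [467.9 254.7  87.8  14.    3.2]
```

servo_tool:
  motion:
    - [0.6,0.001,-0.002,0.04,0,0,0]
    - [0.6,0.001,-0.002,0.07,0,0,0]
    - [0.6,0.001,-0.002,0.08,0,0,0]
    - [0.6,0.001,-0.002,0.0835,0,0,0]
    - [0.6,0.001,-0.002,0.0835,0,0,0]
    - [0,0.001,-0.002,0.0835,0,0,0]
    - [0,0.001,-0.002,0.0835,0,0,0]
    - [0,0.001,-0.002,0.0835,0,0,0]
    - [0,0.001,-0.002,0.0835,0,0,0]
    - [0,0.001,-0.002,0.0835,0,0,0]
    - [0,0.001,-0.002,0.0835,0,0,0]
    - [0,0.001,-0.002,0.0835,0,0,0]
  grip_force: 80

```text
clock: 36.52
position: [0.3974, 0.2499, 0.0039]
ee_rot: [0.679, 0.734, 0.0, 0.0]
ft_force: [-1.4, -3.4, 9.9]
grip_width: 0.138
```

```bash
python3 - <<'E'
from jigfit import *
g=-2.3; t=J(-55,290,0)[:2]
plan([((.45,.30,.12),50),((*t,.09),g),((*t,.051),g)])
E
```

```text
now [0.3974 0.2499 0.0039] yaw 94.5 t 36.525 F [-1.4 -3.4  9.9] grip 0.138 q [ 0.24  0.47 -1.02  2.04  0.52  0.91  0.59]
[0.45 0.3  0.12] -> [ 0.0457  0.0565 -0.116 ] [ 0.1  0.  44.5]
[0.5116 0.2551 0.09  ] -> [-0.0039  0.1143 -0.086 ] [ 0.1 -0.  96.8]
[0.5116 0.2551 0.051 ] -> [-0.0038  0.1143 -0.047 ] [ 0.1 -0.  96.8]
```

servo_tool:
  motion:
    - [0,0,0,-0.03,0,0,0]
    - [0,0,0,-0.08,0,0,0]
    - [0,0.01,0.015,-0.116,0,0,9]
    - [0,0.02,0.03,-0.116,0,0,19]
    - [0,0.03,0.045,-0.116,0,0,29]
    - [0,0.04,0.055,-0.116,0,0,39]
    - [0,0.04,0.07,-0.116,0,0,49]
    - [0,0.03,0.08,-0.116,0,0,59]
    - [0,0.02,0.09,-0.116,0,0,69]
    - [0,0.01,0.1,-0.11,0,0,79]
    - [0,0,0.11,-0.1,0,0,89]
    - [0,-0.004,0.114,-0.086,0,0,96.8]
    - [0,-0.004,0.114,-0.06,0,0,96.8]
    - [0,-0.004,0.114,-0.047,0,0,96.8]
    - [0,-0.004,0.114,-0.047,0,0,96.8]
    - [0,-0.004,0.114,-0.047,0,0,96.8]

```text
clock: 38.52
position: [0.5113, 0.2553, 0.051]
ee_rot: [1.0, -0.02, 0.0, -0.0]
ft_force: [-0.0, 0.4, -0.2]
grip_width: 0.131
```

```bash
python3 - <<'E'
from jigfit import *
np.set_printoptions(precision=1,suppress=True)
g=-2.3
plan([((*J(-55,290,0)[:2],.051),g),((*J(-55,178,0)[:2],.051),g)])
for n in ["top","scene"]:
    im,d,K,E=cam(n); np.savez(n+"11.npz",im=im,d=d,K=K,E=E); P=cloud(d,K,E); L=(P-O)@RJ*1000
    jx,jy,jz=L[...,0],L[...,1],L[...,2]
    for y0 in range(160,280,15):
        m=(jx>-85)&(jx<-25)&(jy>=y0)&(jy<y0+15)&(jz>30)&(jz<75); Q=L[m]
        if len(Q): print(n,y0,len(Q),Q.min(0),Q.mean(0),Q.max(0))
    m=(jz>66)&(jz<90)&(jy>95)&(jy<165)&(jx>-100)&(jx<0); Q=L[m]; print("plates",len(Q),Q.min(0),Q.mean(0),Q.max(0))
cv2.imwrite("pics/s11.png",cv2.resize(im[130:270,290:430],None,fx=5,fy=4.2,interpolation=cv2.INTER_CUBIC))
E
```

```text
now [0.5 0.3 0.1] yaw -2.3 t 38.525 F [-0.   0.4 -0.2] grip 0.131 q [ 0.   0.5 -0.7  1.8  0.4  1.  -0.8]
[0.5 0.3 0.1] -> [0. 0. 0.] [-0.  -0.1  0. ]
[0.5 0.1 0.1] -> [ 0.   0.1 -0. ] [-0.  -0.1  0. ]
top 160 5 [-60.9 171.4  50.7] [-57.2 173.3  56.6] [-54.9 174.6  59.8]
top 175 24 [-64.2 177.4  47. ] [-57.7 183.7  58.2] [-50.  190.   62.7]
top 190 25 [-63.2 191.7  54.7] [-56.8 198.3  60.7] [-50.1 204.8  66.8]
top 205 23 [-64.1 206.5  53.9] [-58.1 212.9  60.3] [-51.2 219.9  64.3]
top 220 26 [-63.8 220.1  48.5] [-57.  228.   60.2] [-50.4 234.9  67.1]
top 235 10 [-59.2 237.8  55.8] [-53.5 241.   60.6] [-50.4 247.6  63.7]
plates 141 [-78.1 106.8  67. ] [-56.3 129.   76.5] [-33.5 150.8  86. ]
scene 160 2 [-52.3 173.7  53.4] [-51.3 174.3  56.3] [-50.2 175.   59.2]
scene 175 16 [-65.4 178.4  46.5] [-51.6 184.4  57.6] [-40.4 188.8  64.6]
scene 190 20 [-65.3 190.   45. ] [-50.3 198.1  57.2] [-42.1 204.   64.9]
scene 205 21 [-62.2 205.7  50.3] [-50.6 212.   58.5] [-43.6 219.7  64.9]
scene 220 23 [-63.1 220.5  49.1] [-51.3 226.7  57.5] [-44.2 234.3  63.7]
scene 235 25 [-61.8 235.2  47.2] [-51.3 243.1  57.2] [-41.4 249.1  64.3]
scene 250 18 [-67.2 250.7  50. ] [-52.7 257.   57.4] [-47.1 264.3  63.6]
scene 265 17 [-62.4 265.3  48.4] [-49.6 269.4  57.3] [-44.  274.5  63.5]
plates 120 [-74.1 104.1  66. ] [-50.3 131.5  74.5] [-26.5 155.7  82.6]
```

View pics/s11.png

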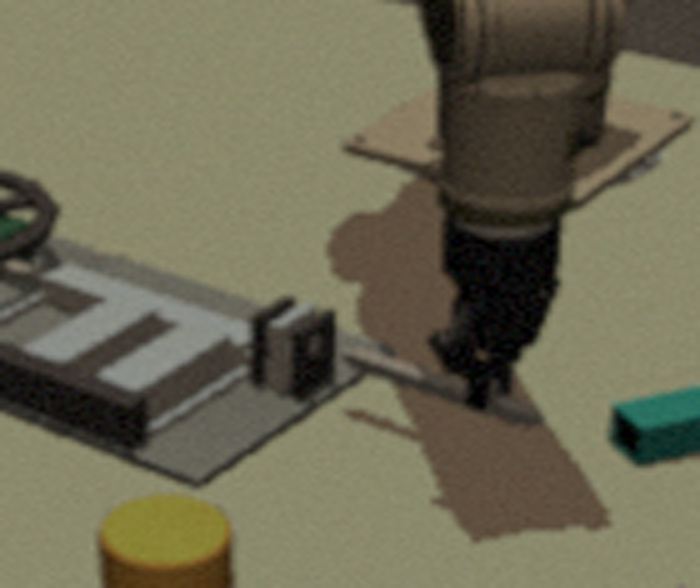

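servo_tool:
  motion:
    - [0,0.001,0.006,-0.0005,0,0,0]
    - [0,0.001,0.012,-0.0005,0,0,0]
    - [0,0.001,0.018,-0.0005,0,0,0]
    - [0,0.001,0.024,-0.0005,0,0,0]
    - [0,0.001,0.03,-0.0005,0,0,0]
    - [0,0.001,0.036,-0.0005,0,0,0]
    - [0,0.001,0.042,-0.0005,0,0,0]
    - [0,0.001,0.042,-0.0005,0,0,0]

```text
clock: 39.62
position: [0.5104, 0.2122, 0.0507]
ee_rot: [1.0, -0.02, 0.0, 0.0]
ft_force: [-0.0, -0.3, -1.4]
grip_width: 0.131
```

```bash
python3 - <<'E'
from jigfit import *
plan([((*J(-54,178,0)[:2],.0515),-2.3)])
E
```

```text
now [0.5104 0.2122 0.0507] yaw -2.3 t 39.625 F [-0.  -0.3 -1.4] grip 0.131 q [ 0.11  0.44 -0.7   1.81  0.33  1.   -0.77]
[0.5081 0.1431 0.0515] -> [ 0.0005  0.0691 -0.0008] [ 0. -0. -0.]
```

No contact force; continue the insertion.

servo_tool:
  motion:
    - [0,0,0.008,-0.0005,0,0,0]
    - [0,0,0.016,-0.0005,0,0,0]
    - [0,0,0.024,-0.0005,0,0,0]
    - [0,0,0.032,-0.0005,0,0,0]
    - [0,0,0.04,-0.0005,0,0,0]
    - [0,0,0.048,-0.0005,0,0,0]
    - [0,0,0.056,-0.0005,0,0,0]
    - [0,0,0.064,-0.0005,0,0,0]
    - [0,0,0.069,-0.0005,0,0,0]
    - [0,0,0.069,-0.0005,0,0,0]

```text
clock: 40.88
position: [0.5076, 0.1434, 0.0512]
ee_rot: [1.0, -0.02, 0.0, 0.0]
ft_force: [0.2, -0.1, -0.8]
grip_width: 0.134
```

```bash
python3 - <<'E'
from jigfit import *
np.set_printoptions(precision=1,suppress=True)
plan([])
for n in ["top"]:
    im,d,K,E=cam(n); P=cloud(d,K,E); L=(P-O)@RJ*1000
    jx,jy,jz=L[...,0],L[...,1],L[...,2]
    m=(jx>-75)&(jx<-46)&(jy>=50)&(jy<107)&(jz>50)&(jz<75); Q=L[m]; print("bar inside",len(Q),Q.min(0),Q.mean(0),Q.max(0))
E
```

```text
now [0.5 0.1 0.1] yaw -2.3 t 40.875 F [ 0.2 -0.1 -0.8] grip 0.134 q [ 0.2  0.4 -0.7  1.9  0.3  1.  -0.6]
bar inside 74 [-74.1  62.3  50.6] [-57.4  85.7  59.6] [-49.3 107.   66.9]
```

servo_tool:
  motion:
    - [0,0,0,0.003,0,0,0]
    - [0,0,0,0.003,0,0,0]
    - [0.4,0,0,0.003,0,0,0]
    - [0.5,0,0,0.003,0,0,0]
    - [0.5,0,0,0.003,0,0,0]
    - [0.5,0,0,-0.03,0,0,0]
    - [0.5,0,0,-0.08,0,0,0]
    - [0.5,-0.03,-0.04,-0.13,0,0,0]
    - [0.5,-0.06,-0.1,-0.16,0,0,0]
    - [0.5,-0.08,-0.15,-0.16,0,0,0]
    - [0.5,-0.08,-0.2,-0.16,0,0,0]
    - [0.5,-0.08,-0.2,-0.16,0,0,0]

```text
clock: 42.42
position: [0.4331, 0.3516, 0.2112]
ee_rot: [1.0, -0.016, -0.001, -0.001]
ft_force: [-0.9, 0.2, -0.6]
grip_width: 0.499
```

```bash
python3 - <<'E'
from jigfit import *
np.set_printoptions(precision=1,suppress=True)
plan([])
im,d,K,E=cam("top"); P=cloud(d,K,E); L=(P-O)@RJ*1000
jx,jy,jz=L[...,0],L[...,1],L[...,2]
for nm,m in [("bar in",(jx>-75)&(jx<-46)&(jy>=50)&(jy<106)&(jz>50)&(jz<75)),("bar out",(jx>-80)&(jx<-30)&(jy>=153)&(jy<240)&(jz>40)&(jz<75))]:
    Q=L[big(m)]; print(nm,len(Q),Q.min(0),Q.mean(0),Q.max(0))
for nm,lo,hi in [("lane1",33,99),("lane2",-33,33)]:
    m=big((jz>43)&(jz<54)&(jy>lo)&(jy<hi)&(jx>-40)&(jx<72)); Q=L[m]; (x,y),(w,h),a=cv2.minAreaRect(Q[:,:2].astype(np.float32)); print(nm,m.sum(),np.round([x,y,w,h,a,np.median(Q[:,2])],1))
m=(jz>85)&(jz<205)&(np.hypot(jx+40,jy+204)<110); Q=L[m]-[-40,-204,0]; print("crank",len(Q),np.median(Q,0),Q.max(0))
im2,_,_,_=cam("scene")
a=cv2.resize(im[130:270,220:460],(480,280),interpolation=cv2.INTER_CUBIC); b=cv2.resize(im2[130:270,230:400],(480,300),interpolation=cv2.INTER_CUBIC)
cv2.imwrite("pics/end.png",np.vstack([a,b]))
E
```

```text
now [0.4 0.4 0.2] yaw -1.9 t 42.425 F [-0.9  0.2 -0.6] grip 0.499 q [-0.   0.3 -0.9  1.6  0.2  1.3 -1. ]
bar in 67 [-63.8  62.5  51.2] [-56.6  84.6  57.3] [-49.  105.4  66.2]
bar out 105 [-63.2 153.   44.9] [-56.6 184.7  57.3] [-49.  220.9  62.8]
lane1 410 [ 14.4  66.5 108.8  38.1   0.2  47.5]
lane2 399 [ 15.1  -2.2 109.8  37.8   0.3  47.4]
crank 308 [ -1.  -39.2 103.3] [ 14.5  13.6 113.3]
```

View pics/end.png

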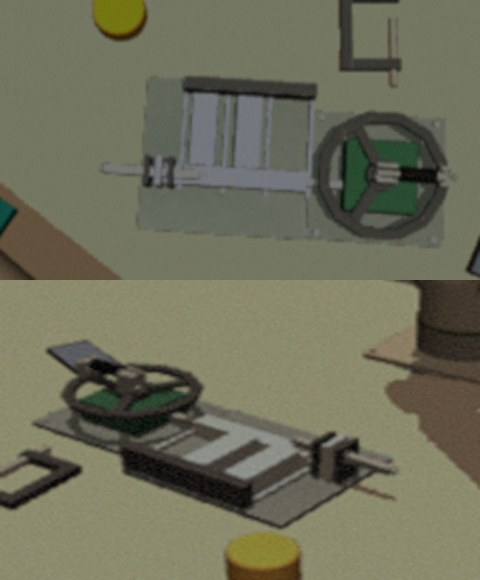

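```bash
python3 -c "
from workcell import ticket; print(ticket.hand_in())"
```

```text
the job is handed in; nothing more can be done
None
```

I finished the job and handed it in at about 42 s on the robot's clock. Only two grey tubes were on the table; they went into lanes 1 and 2. I then latched the crank upright, turned the wheel to its stop, folded the crank into its fork, and pushed the bar through all three eye plates.

**Last checks, from the top and scene cameras:**
- **Tubes:** centred at jig x of about +14 to +15 mm, square to the lanes within 0.3°, tops at 47.5 mm, so they lie flat.
- **Wheel and jaw:** the wheel pushed back with about 28 N at its stop, and the jaw face then measured −39 mm (closed). I saw no change in the wheel or jaw afterwards.
- **Crank:** folded, with the same height profile as at the start.
- **Bar:** spans jig y 62 to 221 mm, so its middle is about 12 mm from the jaw's plate and it stands out on both sides. It seated with almost no contact force.
- **Phone, tin and clamp:** I never touched them and saw no movement in the pictures, but I did not measure them again at the end.

**What went wrong or disagreed:**
- The grip came off the crank about a quarter turn into the wheel. I raised the arm and found the crank still upright at about 110°. I gripped it again and finished the turn.
- The bar was knocked about 3 cm aside during the run, so I measured it again before grasping it.
- The scene camera read about 6 mm off the top camera in x. I used the top camera, which agreed with the robot to 1–2 mm.

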